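# Refill the funnel jar with wax beads from the swing tray

## Task

Push the free end of the bead tray so that it swings on its pin fully out from under its clear cover, then move every sealing-wax bead from the tray into the funnel jar, so that each drops down into the jar's well. When all the beads are in, push the tray fully home under its cover again, and leave the jar standing upright on the desk.

Things in the scene. Friction and masses are not known exactly. Their poses are not given: they have to be found in the camera images.
- tray_holder: Fixed wooden holder of the swing tray. Origin: on the vertical pin axis at desk level; z up. Base board 8 mm thick (x -34 to +44 mm), rear wall (x +38 to +44) and clear or frosted cover (x -18 to +44; 36 to 40 mm above the desk, pin head to 44) all run from y +34 to -173 mm in its frame. The tray is home along its -y axis.
- tray (a joint): Angle of the tray about the pin, rad: 0 = fully home under the cover (stop), grows clockwise seen from above to 1.3 = fully out (stop). At angle a the tray points from the pin along the holder's -y axis turned clockwise by a, toward the holder's -x side. Friction about 0.12 N m: it stays where it is left.
- rear_corner (a point): Free corner of the tray (wooden bar 56 mm wide, 9 to 21 mm above the desk, free end 216 mm from the pin axis) on its rear side, at mid-thickness. Axes turn with the tray: -y from the pin to the free end, +x to the rear side. Home, the last 43 mm stick out beyond base and cover; a push there on the rear side swings the tray out, on the front side swings it home.
- front_corner (a point): Free corner of the tray on its front side, otherwise as rear_corner.
- throat (a point): Loose funnel jar, 0.5 kg, 114 mm tall: round foot 100 mm wide, 8 mm thick; clear well of 44 mm bore (51 mm outside), floor 12 mm above the desk with a small spreading cone in its middle; clear funnel widening from the throat, 74 mm above the desk, to the rim 114 mm above it (mouth 85 mm inside, 92 mm outside). This point: centre of the throat; z is the jar's axis, up.
- bead1_mid (a point): Centre of a sealing-wax bead: eight-sided, 13 mm across corners, 12 mm across flats, 14 mm tall, 12 g. Five to seven are present, each upright at the start in one of the tray's seven square pockets (15 mm wide, 5 mm deep, on its centre line 42, 62, 82, 102, 122, 142 and 162 mm from the pin axis), 9 mm proud of the tray's top.
- bead2_mid (a point): As bead1_mid.
- bead3_mid (a point): As bead1_mid.
- bead4_mid (a point): As bead1_mid.
- bead5_mid (a point): As bead1_mid.
- bead6_mid (a point): As bead1_mid.
- bead7_mid (a point): As bead1_mid.

How it is judged:
On the way, in this order (a step that is already met when the one before it is completed fails the run):
1. the tray is swung fully out (at least 1.22 of 1.3 rad) (value of joint tray above 1.22 rad), for 0.2 s.
2. every bead is in the jar's well, below the throat, while the tray is still out (horizontal distance between each of bead1_mid, bead2_mid, bead3_mid, bead4_mid, bead5_mid, bead6_mid, bead7_mid and throat below 0.02 m and z of each of bead1_mid, bead2_mid, bead3_mid, bead4_mid, bead5_mid, bead6_mid, bead7_mid in the frame of throat below 0.004 m and value of joint tray above 0.6 rad), for 0.2 s.
3. the tray is pushed fully home (under 0.05 rad) (value of joint tray below 0.05 rad), for 0.2 s.
At the end, for the whole second after the job is handed in: Every bead lies in the jar's well (centre no higher than 4 mm above the throat), the tray is home within 0.05 rad, and the jar stands upright on the desk (horizontal distance between each of bead1_mid, bead2_mid, bead3_mid, bead4_mid, bead5_mid, bead6_mid, bead7_mid and throat below 0.02 m and z of each of bead1_mid, bead2_mid, bead3_mid, bead4_mid, bead5_mid, bead6_mid, bead7_mid in the frame of throat below 0.004 m and value of joint tray below 0.05 rad and angle between throat's own z axis and vertical below 0.1 rad and height (world z) of throat between 0.064 and 0.084 m); the robot touches nothing.
It fails at once if the funnel jar is tipped over (tilted more than 0.7 rad) (angle between throat's own z axis and vertical above 0.7 rad).
Of bead1, bead2, bead3, bead4, bead5, bead6, bead7 only 5 to 7 are there at a start; the rules pass over those that are not, and their reading is None.
At some moment in a run one of funnel_jar may be knocked a few centimetres aside while the robot is not near it.
Once in a run the grip may slacken for a moment while it holds something.
It also fails if it takes over 200 s, if anything falls off the work surface, if the arm or the gripper's body presses on something with over 40 N, if the wrist force passes 120 N, or if a joint passes its speed limit or range.

## Robot

A 6-joint arm with a two-finger parallel gripper is mounted at the origin on a cart in front of the work surface, level with it; the furniture and walls round the work are solid. World frame = base frame: x ahead of the robot, y to its left, z up, the work surface at z = 0. Lengths are in m, angles in rad, forces in N, time in s.
With the tool pointing down it reaches from about 0.35 to 0.85 m from the base axis. Payload 8.1 kg.
Tool frame: the origin (TCP) lies at the very end of the fingers, on their centre line; the grasp point (between the pads) lies 19 mm behind it (robot.pinch_z is the distance from the TCP to the grasp point, in m); x points along the fingers, z is the direction in which the jaws open and shut, and the axes are right-handed (so a half turn about x gives the same grasp; the last joint's range is limited). The gripper opens to 93 mm and grips with 3 to 60 N. Pads are 15 mm wide; open, the fingers measure 128 mm over their backs; the gripper's body (75 mm by 188 mm) begins 65 mm behind the grasp point.
Start: joints at [-1.186, 0.13, 1.488, -0, 1.523, -0.085], TCP at [0.272, -0.535, 0.219] pointing down, gripper open.
Joint ranges: [-2.96, 2.96], [-0.89, 2.26], [0.02, 2.5], [-1.34, 4.48], [0, 2.73], [-2.66, 2.66]. Speed limits (rad/s): [2.39, 2.39, 2.79, 3.14, 3.14, 3.14].

## Interface

Orientations are given as a rotation vector (axis times angle).
In Python, from plant import robot, optics, ticket gives the robot as it stands.
- The arm moves only by the tool jog_arm, never from a script. Its argument "targets" is a list of rows, each a list of 7 numbers: the shift along the tool's x, y, z in cm, then the turn, a rotation vector about the tool's x, y, z in degrees, then the closure, from 0 (fully open) to 1 (shut). In form: [[dx, dy, dz, ax, ay, az, grip], ...]. A call has 1 to 5 rows; each row is the pose to reach, as a shift and turn from the pose measured when the call began, along the tool's axes at that moment; what a row does not reach only later rows make up. A row lasts 1/8 s, in which the tool goes at most 62.5 mm and 10.7 degrees, less where a joint would pass 70% of its speed; a pose out of reach is approached as far as the arm can. A call with a gripper value outside its range is refused whole. The fingers move at their own pace and stop on an object; "squeeze" is the grip in N (left out, the last holds). Time passes only in rows, so rows that repeat a pose let the fingers close. It gives the time, the measured TCP pose, the force and the opening at its end, in the units of the state.
- robot.read_state(): the state, without advancing time (a new reading comes with each control period).
- optics.read_camera(name): name is "scene" or "top" or "wrist"; returns a dict with "frame" (480x640x3 uint8, red, green, blue), "vertical_fov" (degrees; the focal length in pixels is half the picture's height over the tangent of half this angle, whatever the lens; pixels are square), "cx", "cy" (the principal point, pixels), "k1" (the pictures are not rectified: a ray, as slopes to the right and down, at radius r is drawn at 1 + k1 r^2 times it, then the intrinsics apply), "R" (3x3) and "t" (3): a world point X has camera coordinates R X + t. Camera axes: x right, y down, z forward; pixel columns grow to the right and rows downward; lengths in m; the calibration is good to about 2 mm. A picture is of the moment at which its call begins. There is no depth.
- ticket.close_job(): hands the job in, once; it reports no verdict.
The state is a dict: "t": time; "q": joint angles; "dq": joint speeds; "joint_torque": joint torques, N m; "tool_pos": TCP position; "orientation": TCP orientation; "force": force on the tool from outside, world axes, zero at the start; "wrist_torque": the same for the moment, N m; "opening": finger opening in m.
Only numpy, scipy, OpenCV 4.12 (cv2) and the standard library are available. Lean on these libraries where they do the work, as an engineer would, in place of code of your own. Each camera call takes 0.05 s, during which the arm holds its last target.

## Working session

There is one attempt and no reset: what is moved stays moved. The work goes in short steps, Python scripts to look and compute and a tool call to move; the robot and the scene stay as the last step left them, time stands still between calls to the robot, and variables do not carry over. Pictures are saved under pics/ and viewed, and the job is handed in when it is done.

Besides the shell and the picture viewer there is one more tool, called after "Request:" by a JSON object that holds its "api" and its "payload", one argument or row to a line. jog_arm: Moves the arm, as the interface text tells. Its arguments: {"type":"object","properties":{"targets":{"type":"array"},"squeeze":{"type":"number"}},"required":["targets"]}

```bash
ls; mkdir -p pics; cat > h.py <<'E'
import numpy as np, cv2
from scipy.spatial.transform import Rotation as Rn
from plant import robot, optics, ticket
def snap(name,fn=None):
    c=optics.read_camera(name)
    if fn: cv2.imwrite('pics/'+fn+'.png',c['frame'][:,:,::-1])
    return c
def f_(c): return 240/np.tan(np.radians(c['vertical_fov'])/2)
def ray(c,u,v):
    f=f_(c); x=(u-c['cx'])/f; y=(v-c['cy'])/f
    rd=np.hypot(x,y); r=rd
    for _ in range(30): r=rd/(1+c['k1']*r*r)
    s=r/rd if rd>0 else 1
    R=np.array(c['R']);t=np.array(c['t'])
    d=R.T@np.array([x*s,y*s,1]); o=-R.T@t
    return o,d
def plane(c,u,v,z):
    o,d=ray(c,u,v); return o+d*(z-o[2])/d[2]
def proj(c,X):
    p=np.array(c['R'])@np.array(X)+np.array(c['t']); x,y=p[0]/p[2],p[1]/p[2]
    s=1+c['k1']*(x*x+y*y); f=f_(c)
    return np.array([c['cx']+f*x*s,c['cy']+f*y*s])
def tri(c1,p1,c2,p2):
    o1,d1=ray(c1,*p1);o2,d2=ray(c2,*p2)
    A=np.stack([d1,-d2],1); s=np.linalg.lstsq(A,o2-o1,rcond=None)[0]
    a=o1+s[0]*d1;b=o2+s[1]*d2
    return (a+b)/2,np.linalg.norm(a-b)
def pose():
    s=robot.read_state(); return np.array(s['tool_pos']),Rn.from_rotvec(s['orientation'])
def togo(P,Rt=None):
    "shift in tool axes cm to world TCP P"
    p,R=pose(); d=R.inv().apply(np.array(P)-p)*100
    a=np.zeros(3) if Rt is None else (R.inv()*Rt).as_rotvec(degrees=True)
    return np.round(d,2),np.round(a,2)
E
python3 - <<'E'
from h import *
np.set_printoptions(precision=4,suppress=True)
print(robot.read_state(), robot.pinch_z)
p,R=pose(); print(R.as_matrix())
for n in ['scene','top','wrist']:
    c=snap(n,n+'0'); print(n,c['vertical_fov'],c['k1'],c['cx'],c['cy'],-np.array(c['R']).T@np.array(c['t']))
    print(np.array(c['R']))
E
```

```text
pics
{'t': 0.0, 'q': array([-1.1864,  0.1311,  1.4893, -0.    ,  1.523 , -0.0854]), 'dq': array([-0.0004,  0.0031,  0.0012, -0.0011,  0.0016, -0.0006]), 'joint_torque': array([ -0.0015, -55.9829, -49.1761,   0.077 ,   0.0353,  -0.0001]), 'tool_pos': array([ 0.2714, -0.5345,  0.2176]), 'orientation': array([ 0.8577,  1.397 , -0.8559]), 'force': array([ 0.1222, -0.1038,  0.5824]), 'wrist_torque': array([ 0.0563, -0.0373, -0.0131]), 'opening': 0.09306802005884736} 0.0188
[[-0.0007  0.8917  0.4527]
 [ 0.0017  0.4527 -0.8917]
 [-1.      0.0001 -0.0018]]
scene 57.599968945938635 -0.053730951981260204 327.46231525695947 240.57625771799096 [ 0.4218 -0.4601  0.7605]
[[ 0.919  -0.3943 -0.0053]
 [-0.3344 -0.772  -0.5405]
 [ 0.209   0.4985 -0.8413]]
top 50.84039667345691 -0.08607702629494066 315.73059627693544 243.04809509182482 [ 0.5535 -0.0353  0.9067]
[[ 0.0019 -1.      0.0025]
 [-0.9962 -0.0021 -0.0874]
 [ 0.0875 -0.0023 -0.9962]]
wrist 67.53397187251936 -0.005320856344686229 322.26040173413384 239.5345868400656 [ 0.3409 -0.4994  0.3835]
[[ 0.4527 -0.8916 -0.0013]
 [-0.8565 -0.4353  0.2774]
 [-0.2479 -0.1245 -0.9607]]
```

View pics/top0.png

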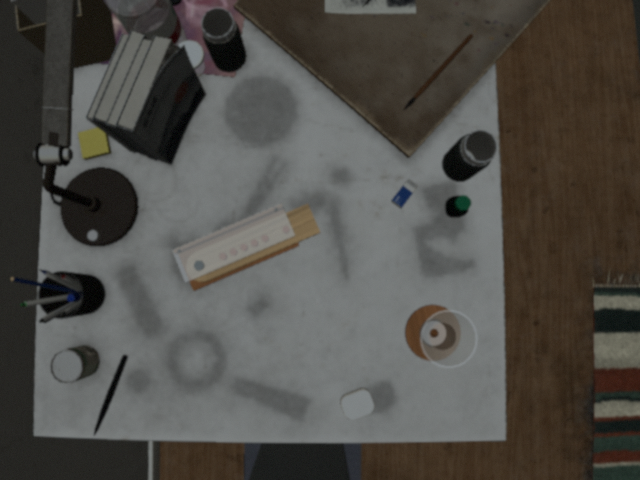

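View pics/scene0.png

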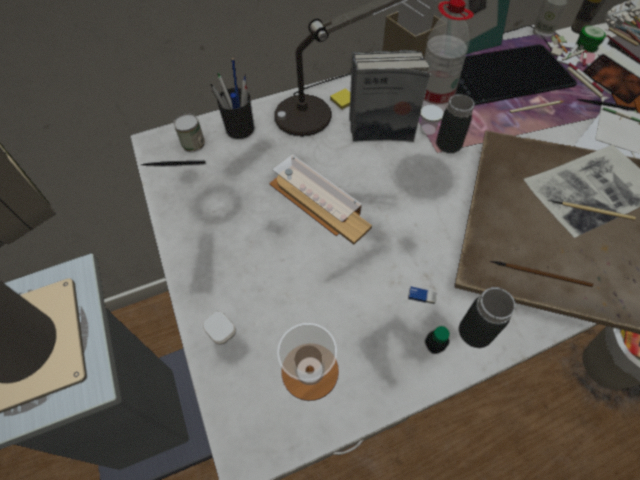

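View pics/wrist0.png

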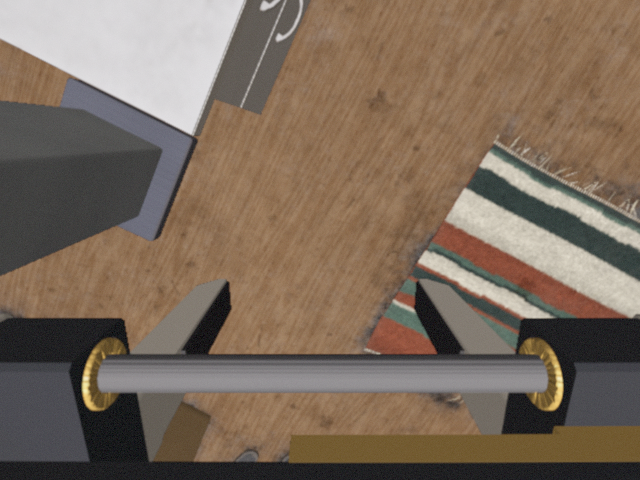

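```bash
python3 - <<'E'
import cv2
a=cv2.imread('pics/top0.png');cv2.imwrite('pics/t0z.png',cv2.resize(a[190:300,160:330],None,fx=4.7,fy=4.7,interpolation=cv2.INTER_CUBIC))
cv2.imwrite('pics/t0j.png',cv2.resize(a[290:380,390:490],None,fx=6,fy=6,interpolation=cv2.INTER_CUBIC))
a=cv2.imread('pics/scene0.png');cv2.imwrite('pics/s0z.png',cv2.resize(a[145:250,260:380],None,fx=5.5,fy=5.5,interpolation=cv2.INTER_CUBIC))
E
```

```text
(no output)
```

View pics/t0z.png

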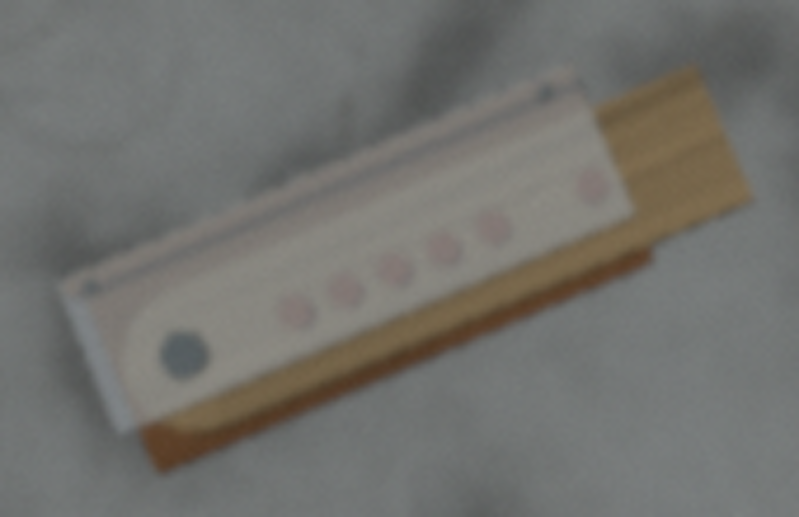

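View pics/s0z.png

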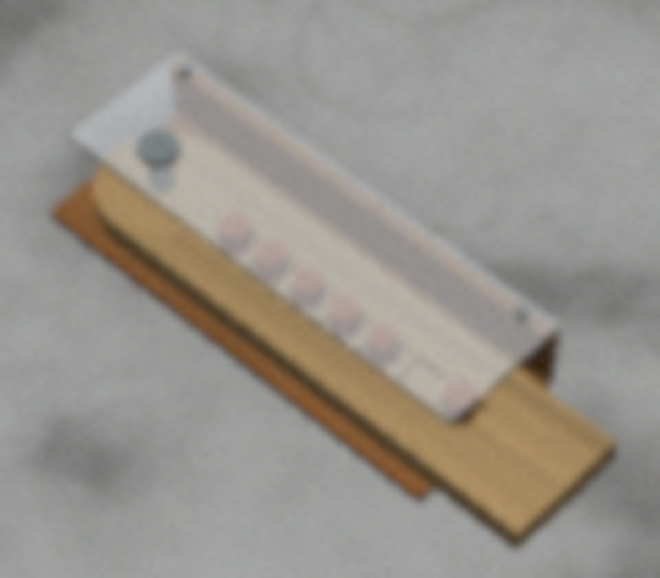

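View pics/t0j.png

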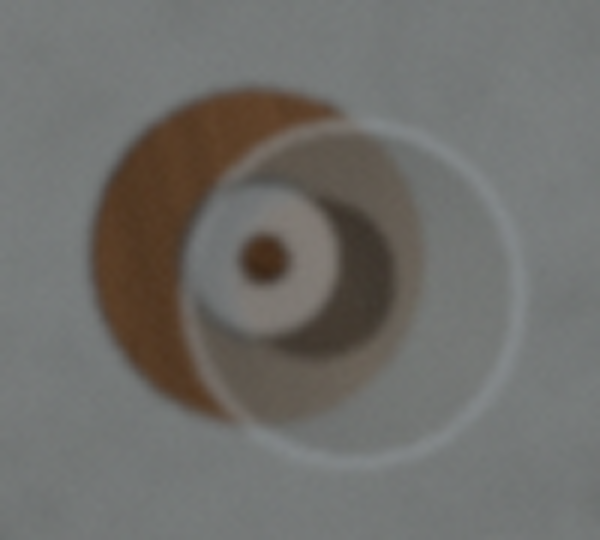

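```bash
python3 - <<'E'
from h import *
np.set_printoptions(precision=4,suppress=True)
c=snap('top');s=snap('scene')
z=lambda a,b:(160+a/4.7,190+b/4.7)
zs=lambda a,b:(260+a/5.5,145+b/5.5)
zj=lambda a,b:(390+a/6,290+b/6)
P=plane(c,*z(185,355),.044);print('pin',P, plane(s,*zs(158,148),.044))
r=plane(c,*z(697,68),.021);f=plane(c,*z(752,200),.021)
print('corners',r,f,plane(s,*zs(614,450),.021),plane(s,*zs(518,535),.021),np.linalg.norm((r-f)[:2]))
m=(r+f)/2;print('len',np.linalg.norm((m-P)[:2]),'dir',np.degrees(np.arctan2(*(m-P)[1::-1])))
print('rim',plane(c,*zj(355,292),.114),'foot',plane(c,*zj(258,255),.008))
for q in[(182,72),(522,317)]:print('screw',plane(s,*zs(*q),.04))
for q in[(92,288),(545,93)]:print('screw',plane(c,*z(*q),.04))
# cover corners top
for q in[(62,285),(122,432),(572,68),(633,213)]:print('cov',plane(c,*z(*q),.04))
E
```

```text
pin [0.5901 0.1622 0.044 ] [0.5925 0.1611 0.044 ]
corners [ 0.6999 -0.0241  0.021 ] [ 0.6498 -0.0449  0.021 ] [ 0.7021 -0.0271  0.021 ] [ 0.6532 -0.047   0.021 ] 0.05420724565752799
len 0.214198559433358 dir -66.68180338197827
rim [ 0.4733 -0.2463  0.114 ] foot [ 0.4736 -0.2457  0.008 ]
screw [0.6168 0.1992 0.04  ]
screw [0.6902 0.0303 0.04  ]
screw [0.6148 0.1982 0.04  ]
screw [0.6873 0.0317 0.04  ]
cov [0.6159 0.2094 0.04  ]
cov [0.5619 0.1859 0.04  ]
cov [0.6967 0.0219 0.04  ]
cov [ 0.6429 -0.001   0.04  ]
```

```bash
cat >> h.py <<'E'
PIN=np.array([.5912,.1617]); U0=np.radians(-66.7)
def tray(r,lat,a):
    th=U0-a; return PIN+r*np.array([np.cos(th),np.sin(th)])+lat*np.array([-np.sin(th),np.cos(th)])
def down(phi):
    p=np.radians(phi); z=np.array([np.cos(p),np.sin(p),0]); x=np.array([0,0,-1.]); y=np.cross(z,x)
    return Rn.from_matrix(np.stack([x,y,z],1))
np.set_printoptions(precision=4,suppress=True)
E
python3 - <<'E'
from h import *
print(tray(.216,.028,0))
P=tray(.2,.06,0); print(P,togo([*P,.15],down(-51.2)))
E
```

```text
[ 0.7024 -0.0256]
[0.7254 0.0017] (array([  6.84,  64.76, -27.28]), array([-11.88,  -0.05,  -0.01]))
```

Request:
{"api": "jog_arm", "payload": {
  "targets": [
    [4, 64.8, -27.3, -11.9, 0, 0, 1],
    [4, 64.8, -27.3, -11.9, 0, 0, 1],
    [4, 64.8, -27.3, -11.9, 0, 0, 1],
    [4, 64.8, -27.3, -11.9, 0, 0, 1],
    [4, 64.8, -27.3, -11.9, 0, 0, 1]
  ],
  "squeeze": 8
}}

```text
t: 0.88
tool_pos: [0.4741, -0.2951, 0.2008]
orientation: [0.698, 1.456, -0.697]
force: [1.5, -0.7, -0.1]
opening: 0.0475
```

```bash
python3 - <<'E'
from h import *
P=tray(.2,.06,0); print(pose()[0],togo([*P,.15],down(-51.2)))
E
```

```text
[ 0.4741 -0.2951  0.2008] (array([ 5.1 , 38.18, -7.38]), array([ 0.01, -0.02, -0.02]))
```

Request:
{"api": "jog_arm", "payload": {
  "targets": [
    [5, 38.2, -7.4, 0, 0, 0, 1],
    [5, 38.2, -7.4, 0, 0, 0, 1],
    [5, 38.2, -7.4, 0, 0, 0, 1],
    [5, 38.2, -7.4, 0, 0, 0, 1],
    [5, 38.2, -7.4, 0, 0, 0, 1]
  ]
}}

```text
t: 1.5
tool_pos: [0.6742, -0.0582, 0.161]
orientation: [0.698, 1.456, -0.697]
force: [1.4, -0.5, -0.0]
opening: 0.0009
```

Request:
{"api": "jog_arm", "payload": {
  "targets": [
    [0, 0, 0, 0, 0, 0, 1],
    [0, 0, 0, 0, 0, 0, 1]
  ]
}}

```text
t: 1.75
tool_pos: [0.6739, -0.058, 0.1604]
orientation: [0.696, 1.457, -0.697]
force: [-0.1, 0.2, -0.0]
opening: 0.0002
```

```bash
python3 - <<'E'
from h import *
P=tray(.2,.06,0); print(robot.read_state(),togo([*P,.010],down(-51.2)))
snap('top','top1')
E
```

```text
{'t': 1.75, 'q': array([-0.1616,  0.3663,  1.3198, -0.    ,  1.4565,  0.7309]), 'dq': array([-0.0302, -0.0286,  0.0107, -0.0023,  0.0007, -0.0027]), 'joint_torque': array([  1.8227, -66.086 , -48.6259,   0.2759,  -0.0847,   0.0802]), 'tool_pos': array([ 0.6739, -0.058 ,  0.1604]), 'orientation': array([ 0.6965,  1.4571, -0.697 ]), 'force': array([-0.0684,  0.2002, -0.0395]), 'wrist_torque': array([-0.0207, -0.0358, -0.0123]), 'opening': 0.00019112226167552202} (array([15.04,  7.77, -1.41]), array([ 0.06, -0.04,  0.04]))
```

View pics/top1.png

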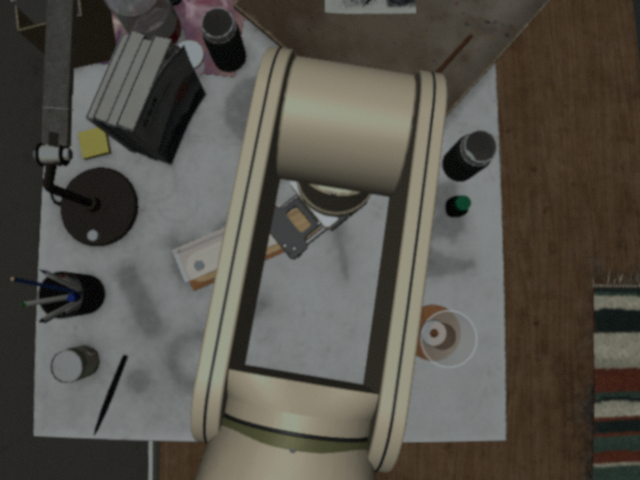

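Request:
{"api": "jog_arm", "payload": {
  "targets": [
    [0, 7.8, -1.4, 0, 0, 0, 1],
    [0, 7.8, -1.4, 0, 0, 0, 1],
    [7, 7.8, -1.4, 0, 0, 0, 1],
    [11, 7.8, -1.4, 0, 0, 0, 1],
    [11, 7.8, -1.4, 0, 0, 0, 1]
  ]
}}

```text
t: 2.42
tool_pos: [0.7213, -0.0006, 0.0457]
orientation: [0.697, 1.465, -0.703]
force: [0.2, -0.1, 0.1]
opening: 0.0004
```

```bash
python3 - <<'E'
from h import *
P=tray(.2,.06,0); print(pose()[0],togo([*P,.010],down(-51.2)))
snap('scene','scene2');snap('wrist','wrist2')
E
```

```text
[ 0.7213 -0.0006  0.0457] (array([3.57, 0.49, 0.1 ]), array([-0.12, -0.37,  0.43]))
```

View pics/scene2.png

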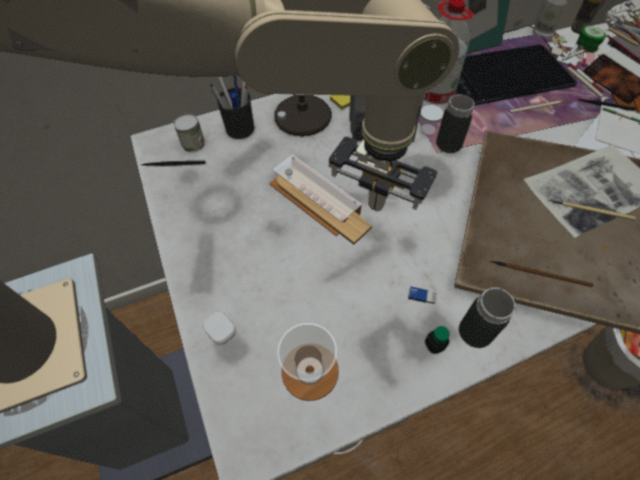

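View pics/wrist2.png

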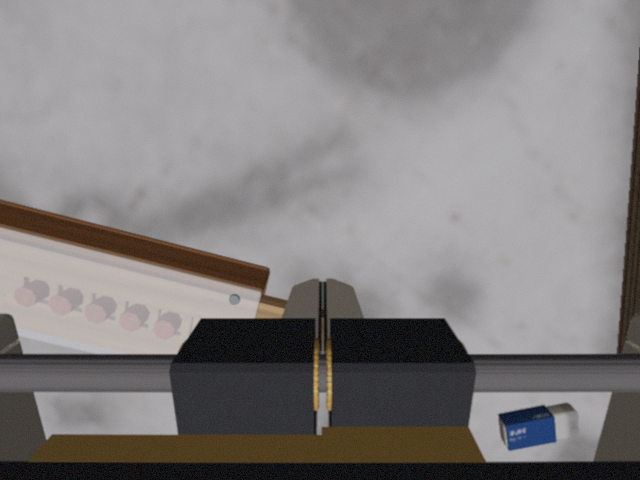

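Request:
{"api": "jog_arm", "payload": {
  "targets": [
    [0, 0.5, 0.4, 0, 0, 0, 1],
    [3.5, 0.5, 0.4, 0, 0, 0, 1],
    [3.5, 0.5, 0.4, 0, 0, 0, 1]
  ]
}}

```text
t: 2.9
tool_pos: [0.732, -0.0007, 0.0173]
orientation: [0.699, 1.456, -0.7]
force: [-0.8, -0.2, -0.2]
opening: 0.0003
```

```bash
cat > arc.py <<'E'
from h import *
p=pose()[0];print(p,robot.read_state()['force'])
v=p[:2]-PIN; 
import sys
for a in np.arange(0,1.31,.1):
    d=15.5+np.degrees(a); l=.0075*abs(np.cos(np.radians(d)))+.0175*abs(np.sin(np.radians(d)))
    P=tray(.200,.028+l,a); print(round(a,2),P,togo([*P,.011])[0])
E
python3 arc.py
```

```text
[ 0.732  -0.0007  0.0173] [-0.8393 -0.2334 -0.1842]
0.0 [ 0.707  -0.0062] [ 0.63 -2.3  -1.13]
0.1 [ 0.691  -0.0165] [ 0.64 -4.19 -1.33]
0.2 [ 0.674  -0.0253] [ 0.64 -6.07 -1.71]
0.3 [ 0.656  -0.0325] [ 0.64 -7.92 -2.26]
0.4 [ 0.6373 -0.038 ] [ 0.64 -9.73 -3.01]
0.5 [ 0.6179 -0.0417] [  0.64 -11.47  -3.93]
0.6 [ 0.5981 -0.0435] [  0.64 -13.13  -5.03]
0.7 [ 0.5781 -0.0433] [  0.65 -14.68  -6.3 ]
0.8 [ 0.5579 -0.041 ] [  0.65 -16.11  -7.73]
0.9 [ 0.5379 -0.0367] [  0.65 -17.41  -9.32]
1.0 [ 0.5183 -0.0304] [  0.65 -18.54 -11.04]
1.1 [ 0.4993 -0.0219] [  0.65 -19.5  -12.89]
1.2 [ 0.481  -0.0115] [  0.66 -20.27 -14.84]
1.3 [0.4639 0.0009] [  0.66 -20.83 -16.88]
```

Request:
{"api": "jog_arm", "payload": {
  "targets": [
    [0.6, -1.1, -0.6, 0, 0, 0, 1],
    [0.6, -2.3, -1.1, 0, 0, 0, 1],
    [0.6, -3.2, -1.2, 0, 0, 0, 1],
    [0.6, -4.2, -1.3, 0, 0, 0, 1],
    [0.6, -6.1, -1.7, 0, 0, 0, 1]
  ]
}}

```text
t: 3.52
tool_pos: [0.6747, -0.0257, 0.0129]
orientation: [0.699, 1.454, -0.698]
force: [0.3, 1.2, 1.0]
opening: 0.0001
```

```bash
python3 arc.py
```

```text
[ 0.6747 -0.0257  0.0129] [0.2763 1.235  1.0111]
0.0 [ 0.707  -0.0062] [0.2  3.73 0.49]
0.1 [ 0.691  -0.0165] [0.19 1.84 0.3 ]
0.2 [ 0.674  -0.0253] [ 0.19 -0.04 -0.08]
0.3 [ 0.656  -0.0325] [ 0.19 -1.89 -0.64]
0.4 [ 0.6373 -0.038 ] [ 0.19 -3.69 -1.38]
0.5 [ 0.6179 -0.0417] [ 0.18 -5.43 -2.31]
0.6 [ 0.5981 -0.0435] [ 0.18 -7.09 -3.41]
0.7 [ 0.5781 -0.0433] [ 0.18 -8.64 -4.68]
0.8 [ 0.5579 -0.041 ] [  0.17 -10.08  -6.11]
0.9 [ 0.5379 -0.0367] [  0.17 -11.37  -7.7 ]
1.0 [ 0.5183 -0.0304] [  0.17 -12.5   -9.42]
1.1 [ 0.4993 -0.0219] [  0.16 -13.46 -11.27]
1.2 [ 0.481  -0.0115] [  0.16 -14.23 -13.22]
1.3 [0.4639 0.0009] [  0.16 -14.79 -15.26]
```

Request:
{"api": "jog_arm", "payload": {
  "targets": [
    [0, -1.9, -0.6, 0, 0, 0, 1],
    [0, -3.7, -1.4, 0, 0, 0, 1],
    [0, -5.4, -2.3, 0, 0, 0, 1],
    [0, -7.1, -3.4, 0, 0, 0, 1],
    [0, -8.6, -4.7, 0, 0, 0, 1]
  ]
}}

```text
t: 4.15
tool_pos: [0.5785, -0.0434, 0.0139]
orientation: [0.7, 1.452, -0.698]
force: [0.9, 0.5, 0.6]
opening: 0.0009
```

```bash
python3 arc.py;  python3 -c "
from h import *
snap('scene','scene3')"
```

```text
[ 0.5785 -0.0434  0.0139] [0.8631 0.5428 0.5959]
0.0 [ 0.707  -0.0062] [ 0.34 12.35  5.13]
0.1 [ 0.691  -0.0165] [ 0.33 10.46  4.93]
0.2 [ 0.674  -0.0253] [0.33 8.58 4.56]
0.3 [ 0.656  -0.0325] [0.32 6.73 4.  ]
0.4 [ 0.6373 -0.038 ] [0.32 4.92 3.26]
0.5 [ 0.6179 -0.0417] [0.31 3.18 2.33]
0.6 [ 0.5981 -0.0435] [0.3  1.53 1.23]
0.7 [ 0.5781 -0.0433] [ 0.29 -0.03 -0.04]
0.8 [ 0.5579 -0.041 ] [ 0.29 -1.46 -1.47]
0.9 [ 0.5379 -0.0367] [ 0.28 -2.75 -3.05]
1.0 [ 0.5183 -0.0304] [ 0.27 -3.89 -4.78]
1.1 [ 0.4993 -0.0219] [ 0.26 -4.85 -6.62]
1.2 [ 0.481  -0.0115] [ 0.26 -5.62 -8.58]
1.3 [0.4639 0.0009] [  0.25  -6.18 -10.62]
```

View pics/scene3.png

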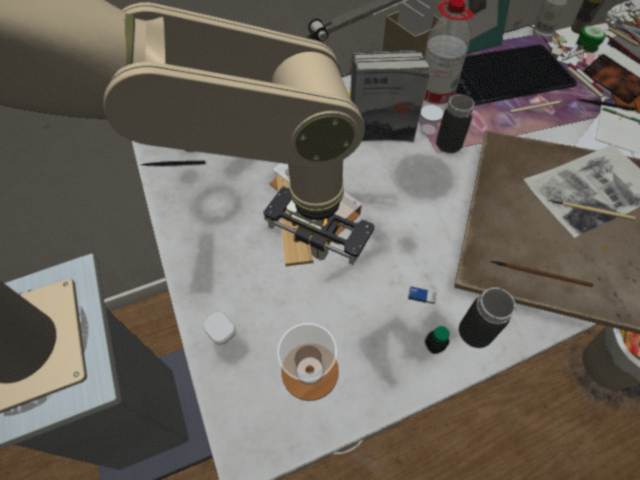

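The tray is swinging with the finger, free end at about px (297,263). Continuing.

Request:
{"api": "jog_arm", "payload": {
  "targets": [
    [0.2, -1.5, -1.5, 0, 0, 0, 1],
    [0.2, -2.8, -3.1, 0, 0, 0, 1],
    [0.2, -3.9, -4.8, 0, 0, 0, 1],
    [0.2, -4.9, -6.6, 0, 0, 0, 1],
    [0.2, -5.3, -7.6, 0, 0, 0, 1]
  ]
}}

```text
t: 4.82
tool_pos: [0.4876, -0.0169, 0.012]
orientation: [0.699, 1.453, -0.698]
force: [1.4, 0.9, 1.4]
opening: 0.0008
```

```bash
python3 arc.py|grep -E '^[[]|1\.'
```

```text
[ 0.4876 -0.0169  0.012 ] [1.4368 0.8733 1.3958]
0.3 [ 0.656  -0.0325] [ 0.14 12.17 11.75]
0.4 [ 0.6373 -0.038 ] [ 0.14 10.37 11.01]
1.0 [ 0.5183 -0.0304] [0.11 1.55 2.97]
1.1 [ 0.4993 -0.0219] [0.1  0.6  1.13]
1.2 [ 0.481  -0.0115] [ 0.1  -0.17 -0.83]
1.3 [0.4639 0.0009] [ 0.09 -0.74 -2.86]
```

Request:
{"api": "jog_arm", "payload": {
  "targets": [
    [0, -0.2, -0.8, 0, 0, 0, 1],
    [0, -0.5, -1.8, 0, 0, 0, 1],
    [0, -0.7, -2.4, 0, 0, 0, 1],
    [0, -0.8, -2.7, 0, 0, 0, 1],
    [0, -0.8, -2.8, 0, 0, 0, 1]
  ]
}}

```text
t: 5.45
tool_pos: [0.4637, 0.0001, 0.0119]
orientation: [0.699, 1.453, -0.698]
force: [0.4, -0.5, -0.1]
opening: 0.0003
```

```bash
python3 arc.py|grep -E '^[[]|1\.'
```

```text
[0.4637 0.0001 0.0119] [ 0.4267 -0.5125 -0.1276]
0.4 [ 0.6373 -0.038 ] [ 0.13 11.17 13.82]
0.6 [ 0.5981 -0.0435] [ 0.12  7.77 11.8 ]
1.0 [ 0.5183 -0.0304] [0.1  2.36 5.79]
1.1 [ 0.4993 -0.0219] [0.1  1.4  3.94]
1.2 [ 0.481  -0.0115] [0.09 0.63 1.99]
1.3 [0.4639 0.0009] [ 0.09  0.07 -0.05]
```

Request:
{"api": "jog_arm", "payload": {
  "targets": [
    [0, 0, -0.3, 0, 0, 0, 1],
    [0, 0, -0.3, 0, 0, 0, 1]
  ]
}}

```text
t: 5.7
tool_pos: [0.4616, 0.0024, 0.0118]
orientation: [0.699, 1.453, -0.698]
force: [-0.4, -0.3, 0.2]
opening: 0.0005
```

```bash
python3 -c "
from h import *
snap('top','top4')
snap('wrist','wrist4')"
```

```text
(no output)
```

View pics/wrist4.png

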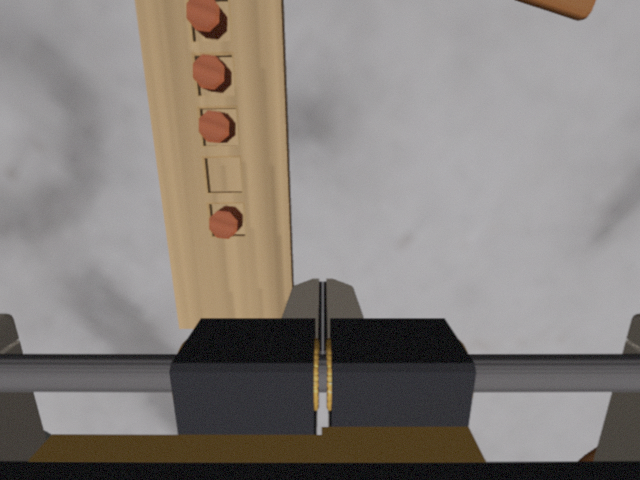

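```bash
python3 -c "
from h import *
c=snap('wrist')
a=plane(c,285,80,.021);b=plane(c,293,280,.021);print(a,b)
d=b-a;print('ang',-66.7-np.degrees(np.arctan2(d[1],d[0])), 'rad', np.radians(-66.7-np.degrees(np.arctan2(d[1],d[0]))))
print('lat',np.cross(d[:2]/np.linalg.norm(d[:2]),a[:2]-PIN))
for q in [(203,14),(209,72),(214,127),(224,223)]:
  P=plane(c,*q,.030); v=P[:2]-PIN; print(P,np.hypot(*v),np.radians(-66.7)-np.arctan2(v[1],v[0]))
"
```

```text
[0.53   0.0763 0.021 ] [0.4632 0.0211 0.021 ]
ang 73.75816007147283 rad 1.287322743460217
lat 0.026897591496345595
[0.5286 0.1114 0.03  ] 0.08027657745138657 1.3009057300679001
[0.5138 0.0989 0.03  ] 0.09964621145562745 1.2958483482018726
[0.4985 0.0863 0.03  ] 0.11949521750551706 1.2947162768804343
[0.4689 0.0613 0.03  ] 0.15821330001826894 1.2900876194985433<string>:6: DeprecationWarning: Arrays of 2-dimensional vectors are deprecated. Use arrays of 3-dimensional vectors instead. (deprecated in NumPy 2.0)
```

Request:
{"api": "jog_arm", "payload": {
  "targets": [
    [0, 0, 1.5, 0, 0, 0, 0.6],
    [-5, 0, 1.5, 0, 0, 0, 0.6],
    [-8, 0, 1.5, 0, 0, 0, 0.6],
    [-8, 0, 1.5, 0, 0, 0, 0.6]
  ]
}}

```text
t: 6.35
tool_pos: [0.4739, -0.0103, 0.0948]
orientation: [0.7, 1.447, -0.697]
force: [-0.1, 0.3, -1.0]
opening: 0.0347
```

```bash
python3 -c "
from h import *
print(togo([.467,.060,.06],down(-51.2)), tray(.162,0,1.29),proj(snap('wrist','w5'),[.467,.06,.03]))
"
```

```text
(array([ 3.46,  3.83, -5.93]), array([-0.13,  0.34, -0.31])) [0.466  0.0589] [230.189  199.5452]
```

View pics/w5.png

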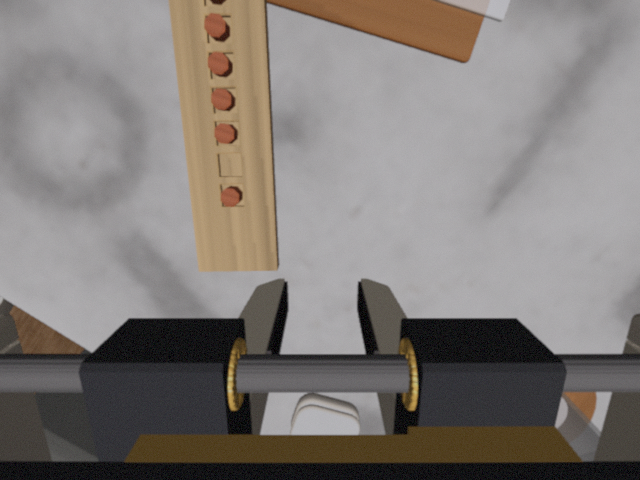

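```bash
cat >> h.py <<'E'
def beads(c,z=.029):
    h=cv2.cvtColor(c['frame'],cv2.COLOR_RGB2HSV)
    m=((h[:,:,0]<8)|(h[:,:,0]>174))&(h[:,:,1]>120)&(h[:,:,2]>70)
    n,l,s,ce=cv2.connectedComponentsWithStats(m.astype(np.uint8)*255)
    return [(ce[i],s[i,4],plane(c,*ce[i],z)) for i in range(1,n) if s[i,4]>40]
E
python3 -c "
from h import *
c=snap('wrist')
for ce,a,P in beads(c):
  v=P[:2]-PIN; print(ce,a,P,np.hypot(*v),U0-np.arctan2(v[1],v[0]))
"
python3 -c "
import cv2
a=cv2.imread('pics/w5.png');h=cv2.cvtColor(a,cv2.COLOR_BGR2HSV)
for u,v in [(232,196),(225,133),(219,64),(234,250),(450,45)]: print(a[v,u],h[v,u])
"
```

```text
[ 66  92 151] [  9 144 151]
[ 73  96 158] [  8 137 158]
[ 67  92 160] [  8 148 160]
[109 144 167] [ 18  89 167]
[ 69 105 147] [ 14 135 147]
```

```bash
sed -i 's/h\[:,:,0\]<8)/h[:,:,0]<12)/' h.py
python3 -c "
from h import *
c=snap('wrist')
for ce,a,P in beads(c):
  v=P[:2]-PIN; print(ce,a,P,np.hypot(*v),U0-np.arctan2(v[1],v[0]))
"
```

```text
[216.9437  19.1995] 426 [0.5444 0.1246 0.029 ] 0.0596730834063891 1.307097737945608
[220.2271  58.1063] 414 [0.529  0.1119 0.029 ] 0.07964355141906292 1.301961409358252
[223.5209  94.5131] 382 [0.514  0.0993 0.029 ] 0.09931214726094732 1.2976590991439823
[226.7192 129.5587] 349 [0.4987 0.0865 0.029 ] 0.1192185562324859 1.2946560687090143
[232.5919 193.972 ] 321 [0.4685 0.0612 0.029 ] 0.15857236458730076 1.2910531286872562
```

Request:
{"api": "jog_arm", "payload": {
  "targets": [
    [0, 3.8, -5.9, 0, 0, 0, 0.6],
    [1, 3.8, -5.9, 0, 0, 0, 0.6],
    [3, 3.8, -5.9, 0, 0, 0, 0.6],
    [3.5, 3.8, -5.9, 0, 0, 0, 0.6]
  ]
}}

```text
t: 7.0
tool_pos: [0.4611, 0.0599, 0.0528]
orientation: [0.697, 1.459, -0.701]
force: [0.1, -0.1, 0.2]
opening: 0.0371
```

```bash
cat > look.py <<'E'
from h import *
import sys
c=snap('wrist',sys.argv[1])
print(pose()[0],robot.read_state()['opening'])
for ce,a,P in beads(c):
  v=P[:2]-PIN; print(ce,a,P,'r',np.hypot(*v),'togo',togo([*P[:2],.023],down(-51.5)))
E
python3 look.py w6
```

```text
[0.4614 0.0598 0.0531] 0.037282109145887914
[324.1479  30.3987] 622 [0.5595 0.1377 0.029 ] r 0.03977160305154443 togo (array([ 2.97, 12.54,  0.06]), array([ 0.18, -0.11,  0.19]))
[324.6576  76.3424] 552 [0.5442 0.125  0.029 ] r 0.05967038984225102 togo (array([ 2.97, 10.55,  0.09]), array([ 0.18, -0.11,  0.19]))
[325.0341 118.7313] 469 [0.529  0.1126 0.029 ] r 0.07920875672745777 togo (array([2.98, 8.59, 0.12]), array([ 0.18, -0.11,  0.19]))
[325.5958 159.3464] 433 [0.5137 0.0999 0.029 ] r 0.09909876977276445 togo (array([2.99, 6.6 , 0.15]), array([ 0.18, -0.11,  0.19]))
[326.0796 196.7494] 427 [0.4988 0.0875 0.029 ] r 0.11853000920311822 togo (array([2.99, 4.66, 0.18]), array([ 0.18, -0.11,  0.19]))
[327.0434 265.4201] 438 [0.4689 0.0627 0.029 ] r 0.15734693772256264 togo (array([3.  , 0.78, 0.25]), array([ 0.18, -0.11,  0.19]))
```

View pics/w6.png

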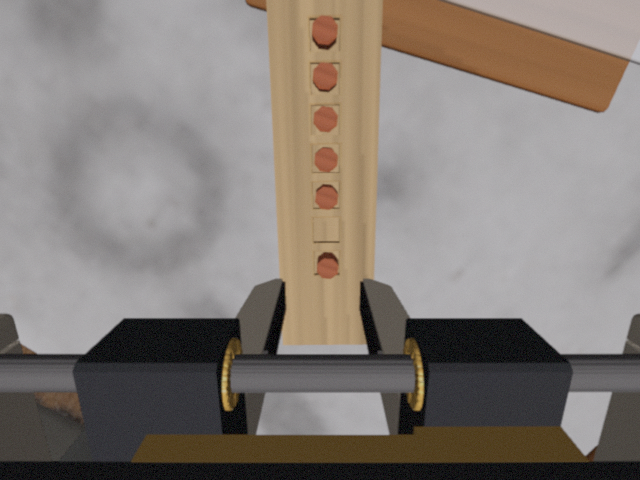

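```bash
python3 -c "
from h import *
c=snap('wrist');p,R=pose()
for y in(-.0075,0,.0075):
  for z in(-.0186,.0186): print(y,z,proj(c,p+R.apply([0,y,z])))
for r in (.042,.122,.162): print(r,proj(c,[*tray(r,0,1.295),.030]),proj(c,[*tray(r,0,1.295),.021]))
"
```

```text
-0.0075 -0.0186 [286.3209 310.1523]
-0.0075 0.0186 [359.7531 310.1891]
0 -0.0186 [285.906  296.5937]
0 0.0186 [360.1973 296.6304]
0.0075 -0.0186 [285.4818 282.7135]
0.0075 0.0186 [360.6513 282.7499]
0.042 [326.2779  35.6716] [326.1105  40.4861]
0.122 [326.9244 203.7233] [326.7476 200.7279]
0.162 [327.1909 273.8848] [327.0127 268.1737]
```

Request:
{"api": "jog_arm", "payload": {
  "targets": [
    [1, 0.8, 0.2, 0, 0, 0, 0.65],
    [2.5, 0.8, 0.2, 0, 0, 0, 0.65],
    [3, 0.8, 0.2, 0, 0, 0, 0.65],
    [3, 0.8, 0.2, 0, 0, 0, 0.65]
  ]
}}

```text
t: 7.6
tool_pos: [0.4687, 0.063, 0.0235]
orientation: [0.698, 1.458, -0.702]
force: [0.0, -0.7, -0.8]
opening: 0.0325
```

```bash
python3 look.py w7|head -1; python3 -c "
import cv2
a=cv2.imread('pics/w7.png');cv2.imwrite('pics/w7z.png',cv2.resize(a[150:390,220:430],None,fx=2.5,fy=2.5))"
```

```text
[0.4692 0.063  0.0241] 0.032792504201738175
```

View pics/w7z.png

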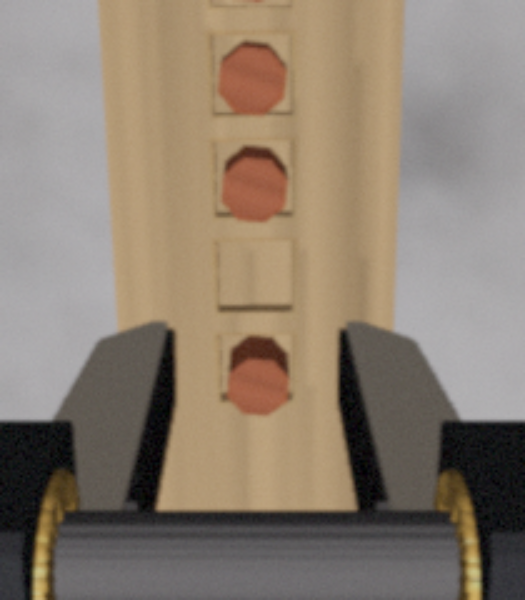

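Request:
{"api": "jog_arm", "payload": {
  "targets": [
    [0.1, -0.1, 0, 0, 0, 0, 1],
    [0.1, -0.1, 0, 0, 0, 0, 1],
    [0.1, -0.1, 0, 0, 0, 0, 1]
  ],
  "squeeze": 15
}}

```text
t: 8.02
tool_pos: [0.4687, 0.0624, 0.0234]
orientation: [0.699, 1.457, -0.701]
force: [-0.0, -0.2, 1.2]
opening: 0.0116
```

Request:
{"api": "jog_arm", "payload": {
  "targets": [
    [0, 0, 0, 0, 0, 0, 1],
    [-3, 0, 0, 0, 0, 0, 1],
    [-8, 0, 0, 0, 0, 0, 1],
    [-12, 0, 0, 0, 0, 0, 1]
  ]
}}

```text
t: 8.52
tool_pos: [0.4691, 0.0625, 0.1452]
orientation: [0.699, 1.456, -0.7]
force: [0.7, 0.2, -1.6]
opening: 0.0117
```

```bash
cat > jar.py <<'E'
from h import *
import sys
# jar location from foot ellipse (orange/brown mask) in a camera
def jar():
    c=snap('top',sys.argv[1]+'t'); s=snap('scene',sys.argv[1]+'s')
    out=[]
    for k in (c,s):
        h=cv2.cvtColor(k['frame'],cv2.COLOR_RGB2HSV)
        m=((h[:,:,0]<16)&(h[:,:,1]>100)&(h[:,:,2]>40)).astype(np.uint8)*255
        n,l,st,ce=cv2.connectedComponentsWithStats(m)
        print([(np.round(ce[i]),st[i,4]) for i in range(1,n) if st[i,4]>150])
jar()
print(pose()[0],robot.read_state()['opening'])
E
python3 jar.py j1; python3 look.py w8
```

```text
[(array([553., 239.]), np.int32(32842)), (array([441.,  68.]), np.int32(292)), (array([261., 256.]), np.int32(686)), (array([418., 327.]), np.int32(688)), (array([614., 434.]), np.int32(176)), (array([616., 456.]), np.int32(499)), (array([181., 472.]), np.int32(335)), (array([217., 472.]), np.int32(286))]
[(array([456.,  12.]), np.int32(152)), (array([618.,  80.]), np.int32(913)), (array([628., 102.]), np.int32(210)), (array([270., 203.]), np.int32(216)), (array([322., 213.]), np.int32(901)), (array([547., 274.]), np.int32(302)), (array([152., 323.]), np.int32(1855)), (array([634., 344.]), np.int32(233)), (array([583., 340.]), np.int32(153)), (array([502., 434.]), np.int32(17721)), (array([312., 385.]), np.int32(927)), (array([ 42., 465.]), np.int32(1775)), (array([197., 472.]), np.int32(464))]
[0.4724 0.0627 0.149 ] 0.01112709698750339
[0.471  0.0626 0.1463] 0.011463655192751943
[315.9696  84.4609] 230 [0.5596 0.1376 0.029 ] r 0.03974147374690639 togo (array([12.35, 11.57, -0.35]), array([ 0.15,  0.13, -0.13]))
[316.385 112.545] 200 [0.5444 0.1251 0.029 ] r 0.059359060216656684 togo (array([12.35,  9.61, -0.33]), array([ 0.15,  0.13, -0.13]))
[316.7735 139.8674] 181 [0.5291 0.1126 0.029 ] r 0.07920685942601174 togo (array([12.34,  7.63, -0.31]), array([ 0.15,  0.13, -0.13]))
[317.3934 166.0601] 183 [0.5139 0.0999 0.029 ] r 0.09898332712971107 togo (array([12.34,  5.65, -0.26]), array([ 0.15,  0.13, -0.13]))
[317.8343 191.0994] 181 [0.4987 0.0874 0.029 ] r 0.11861874891331785 togo (array([12.33,  3.69, -0.24]), array([ 0.15,  0.13, -0.13]))
[322.1519 299.3372] 599 [0.4273 0.0259 0.029 ] r 0.21288271468527795 togo (array([12.31, -5.74,  0.11]), array([ 0.15,  0.13, -0.13]))
```

View pics/w8.png

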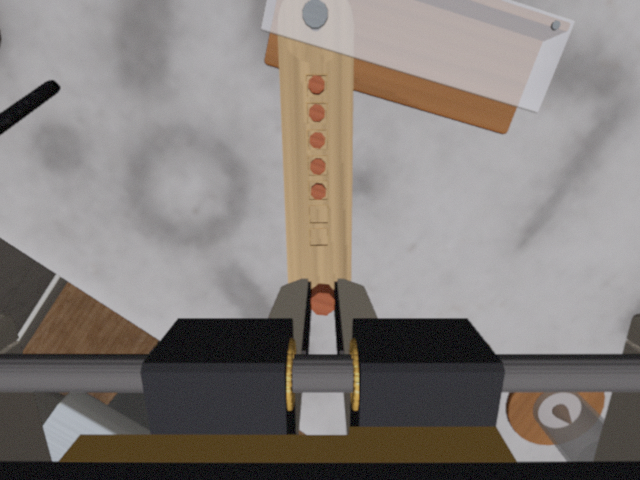

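View pics/j1t.png

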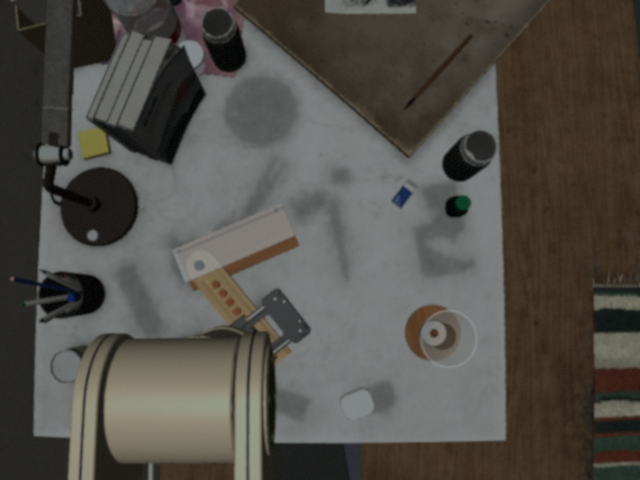

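View pics/j1s.png

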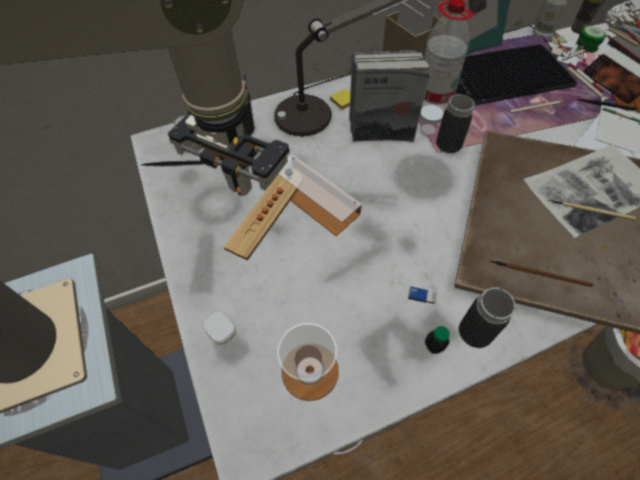

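```bash
python3 -c "
from h import *
print(togo([.4735,-.246,.150],down(-51.5)))"
```

```text
(array([ -0.36, -19.08,  24.25]), array([ 0.15,  0.13, -0.13]))
```

Request:
{"api": "jog_arm", "payload": {
  "targets": [
    [-0.4, -19.1, 24.2, 0, 0, 0, 1],
    [-0.4, -19.1, 24.2, 0, 0, 0, 1],
    [-0.4, -19.1, 24.2, 0, 0, 0, 1],
    [-0.4, -19.1, 24.2, 0, 0, 0, 1],
    [-0.4, -19.1, 24.2, 0, 0, 0, 1]
  ]
}}

```text
t: 9.3
tool_pos: [0.472, -0.2474, 0.1488]
orientation: [0.701, 1.454, -0.698]
force: [0.6, 0.4, -0.0]
opening: 0.0118
```

Request:
{"api": "jog_arm", "payload": {
  "targets": [
    [0, 0, 0, 0, 0, 0, 1]
  ]
}}

```text
t: 9.43
tool_pos: [0.4707, -0.2508, 0.1473]
orientation: [0.704, 1.454, -0.703]
force: [-0.5, 0.6, -0.3]
opening: 0.0114
```

```bash
python3 -c "
from h import *
print(pose()[0],togo([.4735,-.246,.150],down(-51.5)))
c=snap('wrist','w9');snap('top','t9')
for z in(.114,.074,.012):print(proj(c,[.4735,-.246,z]))"
```

```text
[ 0.4707 -0.2508  0.1473] (array([-0.27,  0.51, -0.2 ]), array([-0.14, -0.04, -0.04]))
[318.7889 264.3375]
[319.3473 244.5992]
[319.9388 223.696 ]
```

View pics/w9.png

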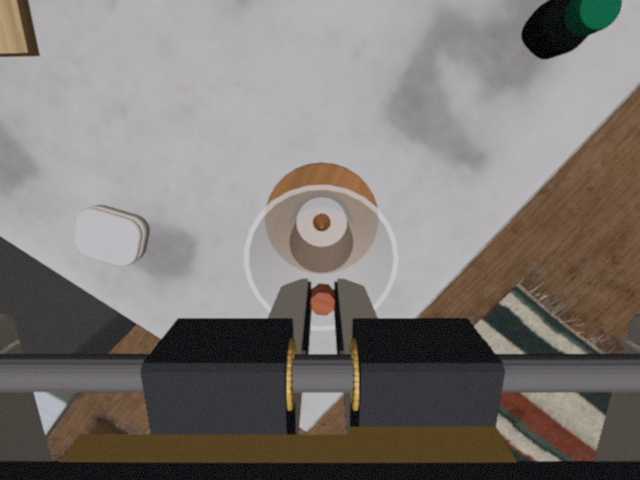

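Request:
{"api": "jog_arm", "payload": {
  "targets": [
    [0, 0.5, -0.2, 0, 0, 0, 1],
    [2, 0.5, -0.2, 0, 0, 0, 1],
    [4.2, 0.5, -0.2, 0, 0, 0, 1],
    [4.2, 0.5, -0.2, 0, 0, 0, 1]
  ]
}}

```text
t: 10.02
tool_pos: [0.4723, -0.2398, 0.1028]
orientation: [0.703, 1.462, -0.698]
force: [-0.7, 0.8, 0.9]
opening: 0.0115
```

```bash
python3 -c "
from h import *
print(pose()[0],togo([.474,-.2455,.105],down(-51.5)))
c=snap('wrist','w10')"
```

```text
[ 0.4723 -0.2398  0.1028] (array([-0.23, -0.23,  0.55]), array([ 0.15, -0.4 ,  0.  ]))
```

View pics/w10.png

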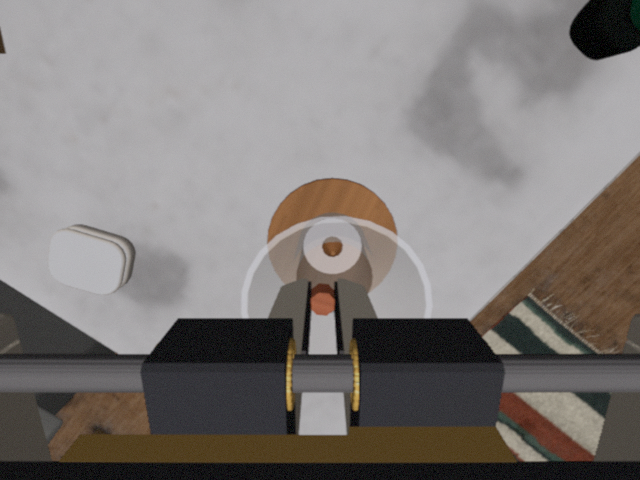

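Request:
{"api": "jog_arm", "payload": {
  "targets": [
    [0, -0.2, 0.5, 0, 0, 0, 1],
    [0, -0.2, 0.5, 0, 0, 0, 1],
    [0, -0.2, 0.5, 0, 0, 0, 0.7],
    [0, -0.2, 0.5, 0, 0, 0, 0.7],
    [0, -0.2, 0.5, 0, 0, 0, 0.7]
  ]
}}

```text
t: 10.7
tool_pos: [0.4746, -0.2458, 0.1043]
orientation: [0.702, 1.459, -0.698]
force: [-0.1, -0.0, 0.1]
opening: 0.0279
```

Request:
{"api": "jog_arm", "payload": {
  "targets": [
    [-3, 0, 0, 0, 0, 0, 0.65],
    [-5, 0, 0, 0, 0, 0, 0.65]
  ]
}}

```text
t: 10.95
tool_pos: [0.4749, -0.2462, 0.1554]
orientation: [0.702, 1.459, -0.698]
force: [-0.1, -0.2, -0.7]
opening: 0.0323
```

```bash
python3 -c "
from h import *
print(pose()[0],togo([.499,.0875,.06],down(-51.5)))
c=snap('wrist','w11')"
```

```text
[ 0.4749 -0.2462  0.1554] (array([  9.66,  22.7 , -24.53]), array([ 0.12, -0.24, -0.05]))
```

View pics/w11.png

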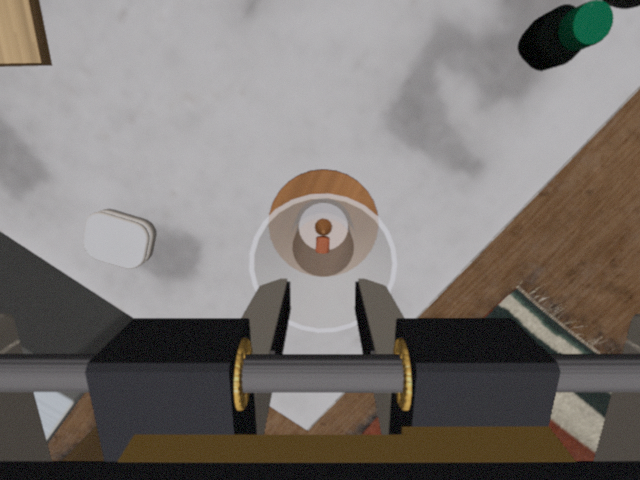

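Request:
{"api": "jog_arm", "payload": {
  "targets": [
    [0, 22.7, -24.5, 0, 0, 0, 0.65],
    [0, 22.7, -24.5, 0, 0, 0, 0.65],
    [0, 22.7, -24.5, 0, 0, 0, 0.65],
    [2, 22.7, -24.5, 0, 0, 0, 0.65],
    [4, 22.7, -24.5, 0, 0, 0, 0.65]
  ]
}}

```text
t: 11.62
tool_pos: [0.4997, 0.0634, 0.1287]
orientation: [0.703, 1.452, -0.697]
force: [1.0, 0.3, 0.3]
opening: 0.0324
```

Request:
{"api": "jog_arm", "payload": {
  "targets": [
    [2, 0, 0, 0, 0, 0, 0.65],
    [2, 0, 0, 0, 0, 0, 0.65]
  ]
}}

```text
t: 11.88
tool_pos: [0.498, 0.0641, 0.1066]
orientation: [0.7, 1.456, -0.697]
force: [-0.0, 1.0, 0.1]
opening: 0.0322
```

```bash
python3 look.py w12
```

```text
[0.499  0.0634 0.1079] 0.03259378151204305
[293.1508 109.1639] 305 [0.56   0.1377 0.029 ] r 0.03940103158622763 togo (array([ 8.52,  9.38, -1.99]), array([ 0.15,  0.02, -0.17]))
[294.2747 141.3223] 273 [0.5447 0.125  0.029 ] r 0.05924881725404382 togo (array([ 8.51,  7.39, -1.96]), array([ 0.15,  0.02, -0.17]))
[295.2311 171.7917] 264 [0.5295 0.1125 0.029 ] r 0.07893838442015534 togo (array([ 8.51,  5.42, -1.93]), array([ 0.15,  0.02, -0.17]))
[296.1407 200.6844] 263 [0.5144 0.1001 0.029 ] r 0.09846134652817913 togo (array([ 8.5 ,  3.47, -1.91]), array([ 0.15,  0.02, -0.17]))
[297.2137 228.3359] 262 [0.4994 0.0876 0.029 ] r 0.11797937902409959 togo (array([ 8.5 ,  1.52, -1.87]), array([ 0.15,  0.02, -0.17]))
```

Request:
{"api": "jog_arm", "payload": {
  "targets": [
    [2, 1.5, -1.9, 0, 0, 0, 0.65],
    [5, 1.5, -1.9, 0, 0, 0, 0.65],
    [5.5, 1.5, -1.9, 0, 0, 0, 0.65],
    [6, 1.5, -1.9, 0, 0, 0, 0.65]
  ]
}}

```text
t: 12.42
tool_pos: [0.4999, 0.087, 0.049]
orientation: [0.703, 1.452, -0.698]
force: [-0.6, 0.2, 0.9]
opening: 0.0326
```

```bash
python3 look.py w13; python3 -c "
from h import *
print(togo([.4992,.0876,.0233],down(-51.5)))"
```

```text
[0.4997 0.0871 0.0485] 0.03284024237794008
[317.3578 134.0172] 464 [0.56   0.1379 0.029 ] r 0.039198279345523945 togo (array([ 2.58,  7.88, -0.21]), array([ 0.09,  0.06, -0.22]))
[318.0247 174.2287] 446 [0.5447 0.1254 0.029 ] r 0.05898215960690494 togo (array([ 2.58,  5.9 , -0.19]), array([ 0.09,  0.06, -0.22]))
[318.732  211.4752] 444 [0.5297 0.113  0.029 ] r 0.07840011489256997 togo (array([ 2.57,  3.96, -0.16]), array([ 0.09,  0.06, -0.22]))
[319.404  246.5402] 448 [0.5148 0.1007 0.029 ] r 0.09773151054374152 togo (array([ 2.56,  2.03, -0.13]), array([ 0.09,  0.06, -0.22]))
[320.2366 279.8973] 448 [0.4999 0.0883 0.029 ] r 0.11715425988069016 togo (array([ 2.55,  0.09, -0.08]), array([ 0.09,  0.06, -0.22]))
(array([ 2.52, -0.01, -0.07]), array([ 0.09,  0.06, -0.22]))
```

Request:
{"api": "jog_arm", "payload": {
  "targets": [
    [1.5, 0, -0.1, 0, 0, 0, 0.65],
    [2.5, 0, -0.1, 0, 0, 0, 0.65],
    [2.5, 0, -0.1, 0, 0, 0, 0.65]
  ]
}}

```text
t: 12.85
tool_pos: [0.498, 0.0878, 0.0222]
orientation: [0.702, 1.454, -0.699]
force: [-0.6, -0.3, -0.4]
opening: 0.0324
```

Request:
{"api": "jog_arm", "payload": {
  "targets": [
    [0, 0, 0, 0, 0, 0, 1],
    [0, 0, 0, 0, 0, 0, 1],
    [0, 0, 0, 0, 0, 0, 1]
  ]
}}

```text
t: 13.22
tool_pos: [0.4983, 0.0878, 0.0226]
orientation: [0.702, 1.454, -0.699]
force: [-0.9, -0.6, 0.7]
opening: 0.0117
```

Request:
{"api": "jog_arm", "payload": {
  "targets": [
    [0, 0, 0, 0, 0, 0, 1],
    [-3, 0, 0, 0, 0, 0, 1],
    [-8, 0, 0, 0, 0, 0, 1],
    [-12, 0, 0, 0, 0, 0, 1],
    [-12.7, 0, 0, 0, 0, 0, 1]
  ]
}}

```text
t: 13.85
tool_pos: [0.5004, 0.0878, 0.1535]
orientation: [0.704, 1.448, -0.695]
force: [-0.1, 0.7, 0.5]
opening: 0.0114
```

```bash
python3 jar.py j2; python3 look.py w14;python3 -c "
from h import *
print(togo([.474,-.2455,.150],down(-51.5)))"
```

```text
[(array([554., 241.]), np.int32(32862)), (array([442.,  67.]), np.int32(303)), (array([261., 256.]), np.int32(695)), (array([418., 327.]), np.int32(691)), (array([615., 434.]), np.int32(169)), (array([178., 461.]), np.int32(751)), (array([616., 456.]), np.int32(501))]
[(array([457.,  11.]), np.int32(182)), (array([618.,  79.]), np.int32(904)), (array([628., 102.]), np.int32(212)), (array([272., 200.]), np.int32(169)), (array([322., 213.]), np.int32(899)), (array([547., 274.]), np.int32(303)), (array([152., 323.]), np.int32(1801)), (array([584., 339.]), np.int32(175)), (array([634., 343.]), np.int32(231)), (array([502., 434.]), np.int32(17849)), (array([311., 385.]), np.int32(926)), (array([ 42., 466.]), np.int32(1760)), (array([197., 473.]), np.int32(475))]
[0.4987 0.0877 0.1504] 0.011557695406849868
[0.4978 0.0876 0.1489] 0.011546878640105557
[320.6486 134.5297] 185 [0.5601 0.1379 0.029 ] r 0.039177044117351054 togo (array([12.61,  7.98, -0.04]), array([ 0.09, -0.01, -0.12]))
[320.9836 160.9508] 183 [0.5447 0.1253 0.029 ] r 0.05906626638409741 togo (array([12.6 ,  5.99, -0.02]), array([ 0.09, -0.01, -0.12]))
[321.3611 185.9278] 180 [0.5296 0.1129 0.029 ] r 0.07859745281237784 togo (array([12.6 ,  4.04,  0.01]), array([ 0.09, -0.01, -0.12]))
[321.7569 210.3425] 181 [0.5143 0.1003 0.029 ] r 0.09841528904929185 togo (array([12.59,  2.06,  0.04]), array([ 0.09, -0.01, -0.12]))
[322.1502 298.8019] 626 [0.4531 0.0511 0.029 ] r 0.1769563498418907 togo (array([12.58, -5.8 ,  0.07]), array([ 0.09, -0.01, -0.12]))
(array([ -0.16, -22.64,  24.56]), array([ 0.09, -0.01, -0.12]))
```

Bead held (wrist px 322,299), jar unmoved (mask 418,327).

Request:
{"api": "jog_arm", "payload": {
  "targets": [
    [-0.2, -22.6, 24.6, 0, 0, 0, 1],
    [-0.2, -22.6, 24.6, 0, 0, 0, 1],
    [-0.2, -22.6, 24.6, 0, 0, 0, 1],
    [-0.2, -22.6, 24.6, 0, 0, 0, 1],
    [-0.2, -22.6, 24.6, 0, 0, 0, 1]
  ]
}}

```text
t: 14.62
tool_pos: [0.4745, -0.2254, 0.148]
orientation: [0.703, 1.458, -0.699]
force: [1.1, 1.1, -0.6]
opening: 0.0116
```

Request:
{"api": "jog_arm", "payload": {
  "targets": [
    [0, 0, 0, 0, 0, 0, 1],
    [0, 0, 0, 0, 0, 0, 1]
  ]
}}

```text
t: 14.88
tool_pos: [0.4732, -0.2245, 0.1458]
orientation: [0.705, 1.461, -0.699]
force: [0.8, -0.1, -0.0]
opening: 0.0115
```

```bash
cat > over.py <<'E'
from h import *
import sys
J=[.474,-.2455]
print(pose()[0],robot.read_state()['opening'],togo([*J,.105],down(-51.5)))
c=snap('wrist',sys.argv[1])
# foot mask & rim check
print('expect floor',proj(c,[*J,.012]),'foot edge',[proj(c,[*(np.array(J)+.05*np.array(d)),.008]).round() for d in ((.78,.627),(.627,-.779),(-.627,.779))])
h=cv2.cvtColor(c['frame'],cv2.COLOR_RGB2HSV)
m=((h[:,:,0]<17)&(h[:,:,1]>100)&(h[:,:,2]>40)).astype(np.uint8)*255; m[300:]=0
n,l,st,ce=cv2.connectedComponentsWithStats(m)
print('foot bbox (x0,y0,w,h)',[st[i] for i in range(1,n) if 300<st[i,4]<20000])
E
python3 over.py w15
```

```text
[ 0.4732 -0.2245  0.1458] 0.011450306945324444 (array([ 4.07, -1.25,  1.72]), array([ 0.02, -0.42, -0.  ]))
expect floor [342.6962 243.6955] foot edge [array([343., 186.]), array([399., 242.]), array([286., 243.])]
foot bbox (x0,y0,w,h) [array([ 45,   0,  23,  79, 440], dtype=int32), array([  474,   135,   166,   165, 12486], dtype=int32), array([ 289,  185,  110,   63, 2948], dtype=int32), array([336, 239,  17,  32, 385], dtype=int32), array([310, 283,  26,  17, 357], dtype=int32)]
```

View pics/w15.png

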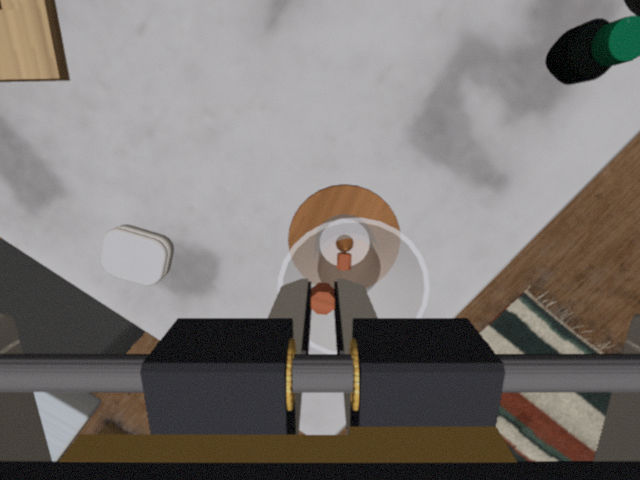

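Request:
{"api": "jog_arm", "payload": {
  "targets": [
    [0, -1.2, 1.7, 0, 0, 0, 1],
    [0, -1.2, 1.7, 0, 0, 0, 1],
    [2, -1.2, 1.7, 0, 0, 0, 1],
    [4, -1.2, 1.7, 0, 0, 0, 1],
    [4, -1.2, 1.7, 0, 0, 0, 1]
  ]
}}

```text
t: 15.55
tool_pos: [0.4737, -0.2432, 0.1045]
orientation: [0.704, 1.464, -0.698]
force: [-0.8, 0.4, -0.3]
opening: 0.0112
```

```bash
python3 over.py w16
```

```text
[ 0.4737 -0.2432  0.1045] 0.011203086379709437 (array([-0.05, -0.12,  0.2 ]), array([ 0.14, -0.57,  0.04]))
expect floor [325.9659 245.0926] foot edge [array([326., 177.]), array([392., 244.]), array([261., 244.])]
foot bbox (x0,y0,w,h) [array([  488,   150,   152,   150, 10309], dtype=int32), array([ 265,  177,  127,   57, 3663], dtype=int32), array([318, 239,  19,  38, 531], dtype=int32), array([310, 283,  26,  17, 361], dtype=int32)]
```

Request:
{"api": "jog_arm", "payload": {
  "targets": [
    [0, -0.1, 0.2, 0, 0, 0, 1],
    [0, -0.1, 0.2, 0, 0, 0, 0.7],
    [0, -0.1, 0.2, 0, 0, 0, 0.7],
    [0, -0.1, 0.2, 0, 0, 0, 0.7]
  ]
}}

```text
t: 16.1
tool_pos: [0.475, -0.246, 0.1061]
orientation: [0.703, 1.462, -0.698]
force: [0.8, -0.4, 0.4]
opening: 0.0278
```

Request:
{"api": "jog_arm", "payload": {
  "targets": [
    [-3, 0, 0, 0, 0, 0, 0.65],
    [-5, 0, 0, 0, 0, 0, 0.65]
  ]
}}

```text
t: 16.35
tool_pos: [0.4756, -0.2466, 0.1575]
orientation: [0.703, 1.461, -0.698]
force: [-0.4, -0.5, -0.6]
opening: 0.0327
```

```bash
python3 -c "
from h import *
print(pose()[0],togo([.5143,.1003,.06],down(-51.5)))
c=snap('wrist','w17')
cv2.imwrite('pics/w17z.png',c['frame'][150:350,220:430,::-1].repeat(2,0).repeat(2,1))"
```

```text
[ 0.4756 -0.2466  0.1575] (array([  9.92,  24.67, -24.62]), array([ 0.13, -0.37, -0.03]))
```

View pics/w17z.png

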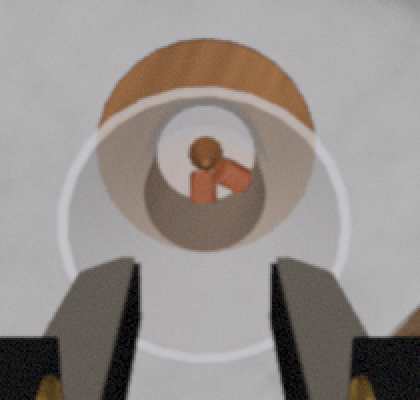

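Two beads lie in the well. Third.

Request:
{"api": "jog_arm", "payload": {
  "targets": [
    [0, 24.7, -24.6, 0, 0, 0, 0.65],
    [0, 24.7, -24.6, 0, 0, 0, 0.65],
    [0, 24.7, -24.6, 0, 0, 0, 0.65],
    [0, 24.7, -24.6, 0, 0, 0, 0.65],
    [0, 24.7, -24.6, 0, 0, 0, 0.65]
  ]
}}

```text
t: 17.02
tool_pos: [0.5123, 0.0659, 0.1612]
orientation: [0.703, 1.456, -0.697]
force: [-0.1, -0.0, -0.6]
opening: 0.0331
```

```bash
python3 -c "
from h import *
print(pose()[0],togo([.5143,.1003,.05],down(-51.5)))"
```

```text
[0.5123 0.0659 0.1612] (array([11.13,  2.28, -2.53]), array([ 0.12, -0.11, -0.15]))
```

Request:
{"api": "jog_arm", "payload": {
  "targets": [
    [3, 2.3, -2.5, 0, 0, 0, 0.65],
    [7, 2.3, -2.5, 0, 0, 0, 0.65],
    [11.1, 2.3, -2.5, 0, 0, 0, 0.65],
    [11.1, 2.3, -2.5, 0, 0, 0, 0.65],
    [11.1, 2.3, -2.5, 0, 0, 0, 0.65]
  ]
}}

```text
t: 17.65
tool_pos: [0.5156, 0.1001, 0.0518]
orientation: [0.703, 1.454, -0.697]
force: [0.7, -0.3, 0.6]
opening: 0.0325
```

```bash
python3 look.py w18
```

```text
[0.5163 0.1002 0.0525] 0.03272663746566888
[318.6142 174.484 ] 438 [0.5602 0.1381 0.029 ] r 0.0389343424865911 togo (array([ 2.98,  5.78, -0.23]), array([ 0.1 , -0.01, -0.3 ]))
[319.2098 211.3007] 429 [0.5452 0.1258 0.029 ] r 0.05840505228531215 togo (array([ 2.97,  3.83, -0.2 ]), array([ 0.1 , -0.01, -0.3 ]))
[319.9427 246.0252] 436 [0.5302 0.1134 0.029 ] r 0.07781673941292594 togo (array([ 2.96,  1.89, -0.17]), array([ 0.1 , -0.01, -0.3 ]))
[320.4805 278.833 ] 437 [0.5153 0.1011 0.029 ] r 0.09717518488635031 togo (array([ 2.95, -0.04, -0.14]), array([ 0.1 , -0.01, -0.3 ]))
```

Request:
{"api": "jog_arm", "payload": {
  "targets": [
    [1.5, -0.1, -0.1, 0, 0, 0, 0.65],
    [2.9, -0.1, -0.1, 0, 0, 0, 0.65],
    [2.9, -0.1, -0.1, 0, 0, 0, 0.65]
  ]
}}

```text
t: 18.08
tool_pos: [0.5141, 0.1003, 0.0222]
orientation: [0.703, 1.455, -0.697]
force: [-0.2, 1.0, -0.2]
opening: 0.0324
```

Request:
{"api": "jog_arm", "payload": {
  "targets": [
    [0, 0, 0, 0, 0, 0, 1],
    [0, 0, 0, 0, 0, 0, 1],
    [0, 0, 0, 0, 0, 0, 1]
  ]
}}

```text
t: 18.45
tool_pos: [0.5142, 0.1003, 0.0223]
orientation: [0.703, 1.454, -0.697]
force: [-0.7, -0.1, 0.4]
opening: 0.0112
```

Request:
{"api": "jog_arm", "payload": {
  "targets": [
    [0, 0, 0, 0, 0, 0, 1],
    [-3, 0, 0, 0, 0, 0, 1],
    [-8, 0, 0, 0, 0, 0, 1],
    [-12, 0, 0, 0, 0, 0, 1],
    [-12.7, 0, 0, 0, 0, 0, 1]
  ]
}}

```text
t: 19.08
tool_pos: [0.5163, 0.1001, 0.1533]
orientation: [0.706, 1.449, -0.694]
force: [0.6, -0.6, -0.6]
opening: 0.0115
```

```bash
python3 jar.py j3; python3 look.py w19;python3 -c "
from h import *
print(togo([.474,-.2455,.150],down(-51.5)))"
```

```text
[(array([553., 240.]), np.int32(32765)), (array([442.,  67.]), np.int32(306)), (array([275., 249.]), np.int32(407)), (array([418., 327.]), np.int32(691)), (array([614., 434.]), np.int32(169)), (array([170., 461.]), np.int32(408)), (array([616., 456.]), np.int32(502))]
[(array([455.,  12.]), np.int32(153)), (array([620.,  84.]), np.int32(1108)), (array([322., 213.]), np.int32(899)), (array([548., 274.]), np.int32(295)), (array([152., 323.]), np.int32(1804)), (array([633., 342.]), np.int32(278)), (array([501., 434.]), np.int32(17935)), (array([312., 385.]), np.int32(923)), (array([ 42., 466.]), np.int32(1748)), (array([197., 472.]), np.int32(455))]
[0.5146 0.0999 0.1502] 0.011247992596767625
[0.5136 0.0999 0.1487] 0.011513666687182712
[320.5856 161.2431] 181 [0.5602 0.1379 0.029 ] r 0.039088499477326746 togo (array([12.59,  5.97, -0.05]), array([ 0.09, -0.09, -0.19]))
[320.6484 186.3681] 182 [0.5448 0.1256 0.029 ] r 0.058734538111053024 togo (array([12.58,  4.01, -0.05]), array([ 0.09, -0.09, -0.19]))
[320.9389 210.5778] 180 [0.5296 0.1132 0.029 ] r 0.07837884412592681 togo (array([12.58,  2.04, -0.03]), array([ 0.09, -0.09, -0.19]))
[322.0457 299.0962] 634 [0.4688 0.0635 0.029 ] r 0.1569095622733897 togo (array([12.55, -5.81,  0.06]), array([ 0.09, -0.09, -0.19]))
(array([ -0.25, -24.64,  24.52]), array([ 0.09, -0.09, -0.19]))
```

Request:
{"api": "jog_arm", "payload": {
  "targets": [
    [-0.3, -24.6, 24.5, 0, 0, 0, 1],
    [-0.3, -24.6, 24.5, 0, 0, 0, 1],
    [-0.3, -24.6, 24.5, 0, 0, 0, 1],
    [-0.3, -24.6, 24.5, 0, 0, 0, 1],
    [-0.3, -24.6, 24.5, 0, 0, 0, 1]
  ]
}}

```text
t: 19.85
tool_pos: [0.4764, -0.2118, 0.148]
orientation: [0.704, 1.458, -0.697]
force: [1.5, -0.4, -0.7]
opening: 0.0112
```

```bash
python3 over.py w20
```

```text
[ 0.4764 -0.2118  0.148 ] 0.011239176686379632 (array([ 4.29, -2.3 ,  2.5 ]), array([ 0.1 , -0.27, -0.12]))
expect floor [350.8387 254.5984] foot edge [array([352., 198.]), array([406., 253.]), array([295., 253.])]
foot bbox (x0,y0,w,h) [array([ 57,   0,  24,  94, 449], dtype=int32), array([  490,   151,   150,   149, 10258], dtype=int32), array([ 298,  197,  108,   71, 3280], dtype=int32), array([345, 252,  32,  28, 557], dtype=int32), array([310, 283,  26,  17, 346], dtype=int32)]
```

Request:
{"api": "jog_arm", "payload": {
  "targets": [
    [0, -2.3, 2.5, 0, 0, 0, 1],
    [0, -2.3, 2.5, 0, 0, 0, 1],
    [2, -2.3, 2.5, 0, 0, 0, 1],
    [4.3, -2.3, 2.5, 0, 0, 0, 1],
    [4.3, -2.3, 2.5, 0, 0, 0, 1]
  ]
}}

```text
t: 20.52
tool_pos: [0.4704, -0.2503, 0.1018]
orientation: [0.704, 1.463, -0.703]
force: [0.3, 0.3, -1.0]
opening: 0.0114
```

```bash
python3 over.py w21
```

```text
[ 0.4704 -0.2503  0.1018] 0.011357913267897026 (array([-0.32,  0.58, -0.16]), array([-0.08, -0.45,  0.16]))
expect floor [320.9737 236.8359] foot edge [array([321., 168.]), array([388., 235.]), array([255., 236.])]
foot bbox (x0,y0,w,h) [array([  479,   139,   161,   161, 11695], dtype=int32), array([ 260,  167,  127,   54, 3112], dtype=int32), array([313, 228,  38,  39, 915], dtype=int32), array([310, 283,  26,  17, 359], dtype=int32)]
```

Request:
{"api": "jog_arm", "payload": {
  "targets": [
    [-0.3, 0.6, -0.2, 0, 0, 0, 1],
    [-0.3, 0.6, -0.2, 0, 0, 0, 1],
    [-0.3, 0.6, -0.2, 0, 0, 0, 0.7],
    [-0.3, 0.6, -0.2, 0, 0, 0, 0.7],
    [-0.3, 0.6, -0.2, 0, 0, 0, 0.7]
  ]
}}

```text
t: 21.2
tool_pos: [0.4748, -0.2459, 0.1066]
orientation: [0.704, 1.46, -0.703]
force: [0.8, 0.3, -0.1]
opening: 0.0278
```

Request:
{"api": "jog_arm", "payload": {
  "targets": [
    [-3, 0, 0, 0, 0, 0, 0.65],
    [-5, 0, 0, 0, 0, 0, 0.65]
  ]
}}

```text
t: 21.45
tool_pos: [0.4754, -0.2464, 0.1579]
orientation: [0.704, 1.459, -0.703]
force: [0.1, 0.0, -0.4]
opening: 0.0323
```

```bash
cat > after.py <<'E'
from h import *
import sys
x,y,n=float(sys.argv[1]),float(sys.argv[2]),sys.argv[3]
print(pose()[0],togo([x,y,.15],down(-51.5)))
c=snap('wrist',n)
cv2.imwrite('pics/'+n+'z.png',c['frame'][150:350,220:430,::-1].repeat(2,0).repeat(2,1))
E
python3 after.py .5296 .1128 w22
```

```text
[ 0.4754 -0.2464  0.1579] (array([  0.85,  26.56, -24.78]), array([-0.1 , -0.24,  0.1 ]))
```

View pics/w22z.png

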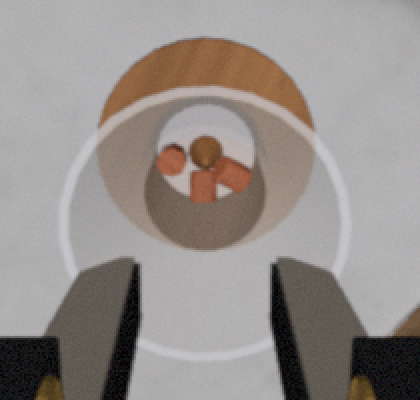

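Three in the well. Fourth.

Request:
{"api": "jog_arm", "payload": {
  "targets": [
    [0.5, 26.6, -24.8, 0, 0, 0, 0.65],
    [0.5, 26.6, -24.8, 0, 0, 0, 0.65],
    [0.5, 26.6, -24.8, 0, 0, 0, 0.65],
    [0.5, 26.6, -24.8, 0, 0, 0, 0.65],
    [0.5, 26.6, -24.8, 0, 0, 0, 0.65]
  ]
}}

```text
t: 22.12
tool_pos: [0.5236, 0.0646, 0.1562]
orientation: [0.703, 1.454, -0.703]
force: [0.9, 0.1, -0.1]
opening: 0.0322
```

```bash
python3 -c "
from h import *
print(pose()[0],togo([.5296,.1128,.05],down(-51.5)))"
```

```text
[0.5236 0.0646 0.1562] (array([10.62,  3.46, -3.4 ]), array([-0.11,  0.02, -0.02]))
```

Request:
{"api": "jog_arm", "payload": {
  "targets": [
    [2, 3.5, -3.4, 0, 0, 0, 0.65],
    [6, 3.5, -3.4, 0, 0, 0, 0.65],
    [10.6, 3.5, -3.4, 0, 0, 0, 0.65],
    [10.6, 3.5, -3.4, 0, 0, 0, 0.65],
    [10.6, 3.5, -3.4, 0, 0, 0, 0.65]
  ]
}}

```text
t: 22.75
tool_pos: [0.5308, 0.1129, 0.0517]
orientation: [0.704, 1.452, -0.702]
force: [-0.4, 0.3, 0.6]
opening: 0.0328
```

```bash
python3 look.py w23
```

```text
[0.5316 0.113  0.0526] 0.03223075445806721
[319.4018 210.9749] 438 [0.5607 0.1384 0.029 ] r 0.038382512036061266 togo (array([ 2.97,  3.85, -0.2 ]), array([-0.13,  0.11, -0.18]))
[319.9474 245.6934] 437 [0.5456 0.1262 0.029 ] r 0.05777699891149676 togo (array([ 2.96,  1.91, -0.17]), array([-0.13,  0.11, -0.18]))
[320.5711 278.6307] 436 [0.5306 0.1139 0.029 ] r 0.07720950782426206 togo (array([ 2.96, -0.03, -0.14]), array([-0.13,  0.11, -0.18]))
```

Request:
{"api": "jog_arm", "payload": {
  "targets": [
    [1.5, -0.1, -0.1, 0, 0, 0, 0.65],
    [2.9, -0.1, -0.1, 0, 0, 0, 0.65],
    [2.9, -0.1, -0.1, 0, 0, 0, 0.65]
  ]
}}

```text
t: 23.18
tool_pos: [0.5292, 0.113, 0.0221]
orientation: [0.704, 1.453, -0.703]
force: [0.1, -1.4, 0.7]
opening: 0.0323
```

Request:
{"api": "jog_arm", "payload": {
  "targets": [
    [0, 0, 0, 0, 0, 0, 1],
    [0, 0, 0, 0, 0, 0, 1],
    [0, 0, 0, 0, 0, 0, 1]
  ]
}}

```text
t: 23.55
tool_pos: [0.5294, 0.113, 0.0223]
orientation: [0.704, 1.452, -0.703]
force: [1.1, 0.2, -0.2]
opening: 0.0114
```

Request:
{"api": "jog_arm", "payload": {
  "targets": [
    [0, 0, 0, 0, 0, 0, 1],
    [-3, 0, 0, 0, 0, 0, 1],
    [-8, 0, 0, 0, 0, 0, 1],
    [-12, 0, 0, 0, 0, 0, 1],
    [-12.7, 0, 0, 0, 0, 0, 1]
  ]
}}

```text
t: 24.18
tool_pos: [0.5315, 0.1133, 0.1534]
orientation: [0.706, 1.447, -0.699]
force: [-0.5, 0.3, 0.4]
opening: 0.0115
```

```bash
python3 jar.py j4; python3 look.py w24;python3 -c "
from h import *
print(togo([.474,-.2455,.150],down(-51.5)))"
```

```text
[(array([553., 239.]), np.int32(33758)), (array([442.,  67.]), np.int32(299)), (array([275., 250.]), np.int32(409)), (array([418., 327.]), np.int32(692)), (array([439., 335.]), np.int32(162)), (array([615., 434.]), np.int32(165)), (array([234., 461.]), np.int32(369)), (array([616., 456.]), np.int32(503))]
[(array([620.,  84.]), np.int32(1119)), (array([322., 213.]), np.int32(902)), (array([548., 274.]), np.int32(297)), (array([153., 323.]), np.int32(1844)), (array([584., 339.]), np.int32(160)), (array([634., 343.]), np.int32(235)), (array([502., 434.]), np.int32(17813)), (array([311., 385.]), np.int32(927)), (array([ 42., 466.]), np.int32(1734)), (array([197., 472.]), np.int32(471))]
[0.5298 0.1131 0.1502] 0.011641171576292906
[0.5289 0.1129 0.1486] 0.01116118284958471
[320.7528 186.0562] 178 [0.5604 0.1384 0.029 ] r 0.03867141460108672 togo (array([12.57,  4.04, -0.04]), array([-0.14,  0.04, -0.06]))
[321.2865 210.3622] 185 [0.5452 0.1258 0.029 ] r 0.058385298169944956 togo (array([12.57,  2.06, -0.  ]), array([-0.14,  0.04, -0.06]))
[322.0318 298.6768] 628 [0.4841 0.0767 0.029 ] r 0.13676825630284148 togo (array([12.56, -5.78,  0.06]), array([-0.14,  0.04, -0.06]))
(array([ -0.15, -26.55,  24.7 ]), array([-0.14,  0.04, -0.06]))
```

Request:
{"api": "jog_arm", "payload": {
  "targets": [
    [-0.2, -26.6, 24.7, 0, 0, 0, 1],
    [-0.2, -26.6, 24.7, 0, 0, 0, 1],
    [-0.2, -26.6, 24.7, 0, 0, 0, 1],
    [-0.2, -26.6, 24.7, 0, 0, 0, 1],
    [-0.2, -26.6, 24.7, 0, 0, 0, 1]
  ]
}}

```text
t: 24.95
tool_pos: [0.4795, -0.1971, 0.1481]
orientation: [0.704, 1.456, -0.703]
force: [1.2, -0.0, 0.4]
opening: 0.0113
```

```bash
python3 over.py w25
```

```text
[ 0.4795 -0.1971  0.1481] 0.011286872208854735 (array([ 4.3 , -3.44,  3.46]), array([-0.14, -0.14,  0.01]))
expect floor [361.1217 266.3435] foot edge [array([362., 210.]), array([416., 264.]), array([305., 265.])]
foot bbox (x0,y0,w,h) [array([ 67,   0,  24,  91, 403], dtype=int32), array([ 508,  170,  132,  130, 7839], dtype=int32), array([ 308,  210,  108,   90, 3949], dtype=int32), array([356, 268,  32,  24, 432], dtype=int32)]
```

Request:
{"api": "jog_arm", "payload": {
  "targets": [
    [0, -3.4, 3.5, 0, 0, 0, 1],
    [0, -3.4, 3.5, 0, 0, 0, 1],
    [2, -3.4, 3.5, 0, 0, 0, 1],
    [4.2, -3.4, 3.5, 0, 0, 0, 1],
    [4.2, -3.4, 3.5, 0, 0, 0, 1]
  ]
}}

```text
t: 25.62
tool_pos: [0.4707, -0.2504, 0.1029]
orientation: [0.705, 1.461, -0.708]
force: [-0.5, 0.4, 0.1]
opening: 0.0114
```

```bash
python3 over.py w26
```

```text
[ 0.4707 -0.2504  0.1029] 0.011421455559532709 (array([-0.21,  0.56, -0.18]), array([-0.31, -0.34,  0.31]))
expect floor [320.4596 236.3873] foot edge [array([320., 167.]), array([387., 234.]), array([254., 236.])]
foot bbox (x0,y0,w,h) [array([  477,   135,   163,   165, 12100], dtype=int32), array([ 260,  167,  127,   54, 3155], dtype=int32), array([313, 228,  38,  39, 904], dtype=int32), array([310, 283,  26,  17, 364], dtype=int32)]
```

View pics/w26.png

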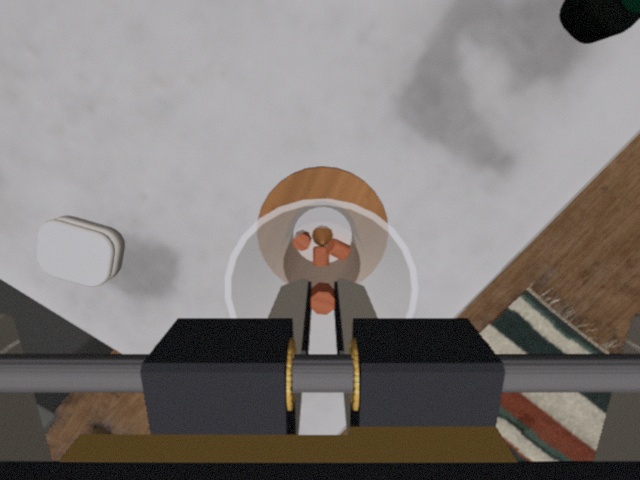

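Request:
{"api": "jog_arm", "payload": {
  "targets": [
    [-0.2, 0.6, -0.2, 0, 0, 0, 1],
    [-0.2, 0.6, -0.2, 0, 0, 0, 1],
    [-0.2, 0.6, -0.2, 0, 0, 0, 0.7],
    [-0.2, 0.6, -0.2, 0, 0, 0, 0.7],
    [-0.2, 0.6, -0.2, 0, 0, 0, 0.7]
  ]
}}

```text
t: 26.3
tool_pos: [0.4751, -0.246, 0.1067]
orientation: [0.704, 1.458, -0.709]
force: [0.6, -0.5, -0.8]
opening: 0.0273
```

Request:
{"api": "jog_arm", "payload": {
  "targets": [
    [-3, 0, 0, 0, 0, 0, 0.65],
    [-5, 0, 0, 0, 0, 0, 0.65]
  ]
}}

```text
t: 26.55
tool_pos: [0.4757, -0.2462, 0.158]
orientation: [0.704, 1.457, -0.709]
force: [0.1, -0.3, 0.6]
opening: 0.0325
```

```bash
python3 after.py .5450 .1256 w27
```

```text
[ 0.4757 -0.2462  0.158 ] (array([  0.74,  28.43, -24.95]), array([-0.33, -0.13,  0.24]))
```

View pics/w27z.png

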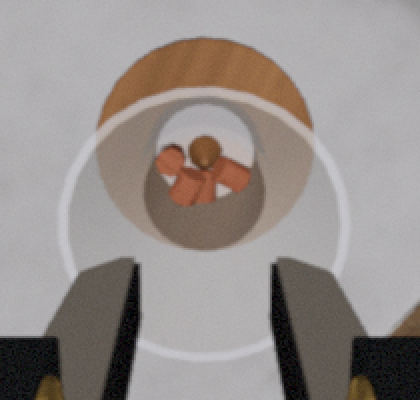

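Request:
{"api": "jog_arm", "payload": {
  "targets": [
    [0.5, 28.4, -25, 0, 0, 0, 0.7],
    [0.5, 28.4, -25, 0, 0, 0, 0.7],
    [0.5, 28.4, -25, 0, 0, 0, 0.7],
    [0.5, 28.4, -25, 0, 0, 0, 0.7],
    [0.5, 28.4, -25, 0, 0, 0, 0.7]
  ]
}}

```text
t: 27.22
tool_pos: [0.5339, 0.063, 0.1553]
orientation: [0.704, 1.452, -0.708]
force: [-0.1, -0.8, 0.0]
opening: 0.0282
```

```bash
python3 -c "
from h import *
print(pose()[0],togo([.545,.1256,.05],down(-51.5)))"
```

```text
[0.5339 0.063  0.1553] (array([10.51,  4.76, -4.26]), array([-0.34,  0.13,  0.12]))
```

Request:
{"api": "jog_arm", "payload": {
  "targets": [
    [2, 4.8, -4.3, 0, 0, 0, 0.7],
    [5, 4.8, -4.3, 0, 0, 0, 0.7],
    [10.5, 4.8, -4.3, 0, 0, 0, 0.7],
    [10.5, 4.8, -4.3, 0, 0, 0, 0.7],
    [10.5, 4.8, -4.3, 0, 0, 0, 0.7]
  ]
}}

```text
t: 27.85
tool_pos: [0.5459, 0.1261, 0.0517]
orientation: [0.704, 1.451, -0.708]
force: [0.2, -0.4, 1.5]
opening: 0.0277
```

```bash
python3 look.py w28
```

```text
[0.5469 0.1261 0.0527] 0.02809768286720673
[320.795  245.5831] 439 [0.5611 0.1389 0.029 ] r 0.03775328376862616 togo (array([ 2.97,  1.91, -0.13]), array([-0.37,  0.23, -0.05]))
[321.4203 278.4273] 433 [0.5461 0.1266 0.029 ] r 0.057134234701351594 togo (array([ 2.97, -0.03, -0.1 ]), array([-0.37,  0.23, -0.05]))
```

View pics/w28.png

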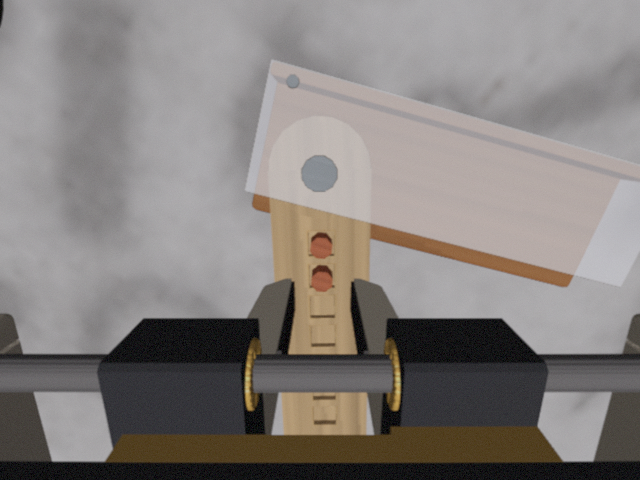

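Beads at px (321,245) and (321,278); the cover edge stays clear of the fingers.

Request:
{"api": "jog_arm", "payload": {
  "targets": [
    [1.5, -0.1, -0.1, 0, 0, 0, 0.7],
    [2.9, -0.1, -0.1, 0, 0, 0, 0.7],
    [2.9, -0.1, -0.1, 0, 0, 0, 0.7]
  ]
}}

```text
t: 28.28
tool_pos: [0.5441, 0.1259, 0.022]
orientation: [0.704, 1.451, -0.709]
force: [-0.1, 0.4, 0.1]
opening: 0.0277
```

Request:
{"api": "jog_arm", "payload": {
  "targets": [
    [0, 0, 0, 0, 0, 0, 1],
    [0, 0, 0, 0, 0, 0, 1],
    [0, 0, 0, 0, 0, 0, 1]
  ]
}}

```text
t: 28.65
tool_pos: [0.5444, 0.1259, 0.0223]
orientation: [0.705, 1.451, -0.708]
force: [-0.1, -0.3, -0.6]
opening: 0.0117
```

Request:
{"api": "jog_arm", "payload": {
  "targets": [
    [0, 0, 0, 0, 0, 0, 1],
    [-3, 0, 0, 0, 0, 0, 1],
    [-8, 0, 0, 0, 0, 0, 1],
    [-12, 0, 0, 0, 0, 0, 1],
    [-12.7, 0, 0, 0, 0, 0, 1]
  ]
}}

```text
t: 29.28
tool_pos: [0.5467, 0.1267, 0.1535]
orientation: [0.707, 1.445, -0.705]
force: [0.5, -0.8, -0.2]
opening: 0.0117
```

```bash
python3 jar.py j5|cut -c1-300; python3 look.py w29;python3 -c "
from h import *
print(togo([.474,-.2455,.150],down(-51.5)))"
```

```text
[(array([552., 238.]), np.int32(34983)), (array([442.,  67.]), np.int32(304)), (array([274., 250.]), np.int32(420)), (array([418., 327.]), np.int32(691)), (array([438., 337.]), np.int32(201)), (array([615., 434.]), np.int32(177)), (array([227., 460.]), np.int32(624)), (array([616., 456.]), np.int32(
[(array([618.,  80.]), np.int32(900)), (array([628., 102.]), np.int32(207)), (array([322., 213.]), np.int32(898)), (array([548., 274.]), np.int32(292)), (array([152., 323.]), np.int32(1832)), (array([634., 343.]), np.int32(235)), (array([502., 434.]), np.int32(17891)), (array([311., 385.]), np.int32
[0.545  0.1264 0.1502] 0.011416416670174585
[0.544  0.1263 0.1486] 0.011977919037271037
[321.6685 210.1547] 181 [0.5606 0.1386 0.029 ] r 0.03833723406779262 togo (array([12.56,  2.09,  0.02]), array([-0.39,  0.15,  0.1 ]))
[322.0723 298.5   ] 636 [0.4991 0.0899 0.029 ] r 0.11681330172275427 togo (array([12.57, -5.76,  0.06]), array([-0.39,  0.15,  0.1 ]))
(array([ -0.02, -28.46,  24.93]), array([-0.39,  0.15,  0.1 ]))
```

Request:
{"api": "jog_arm", "payload": {
  "targets": [
    [0, -28.4, 24.9, 0.4, 0, 0, 1],
    [0, -28.4, 24.9, 0.4, 0, 0, 1],
    [0, -28.4, 24.9, 0.4, 0, 0, 1],
    [0, -28.4, 24.9, 0.4, 0, 0, 1],
    [0, -28.4, 24.9, 0.4, 0, 0, 1]
  ]
}}

```text
t: 30.05
tool_pos: [0.4845, -0.182, 0.1474]
orientation: [0.71, 1.453, -0.714]
force: [0.5, 0.1, -0.0]
opening: 0.0115
```

```bash
python3 over.py w30
```

```text
[ 0.4845 -0.182   0.1474] 0.011487166492705186 (array([ 4.25, -4.7 ,  4.38]), array([-0.77, -0.02,  0.17]))
expect floor [370.7207 279.4396] foot edge [array([371., 225.]), array([425., 277.]), array([315., 279.])]
foot bbox (x0,y0,w,h) [array([ 85,  48,  21,  81, 339], dtype=int32), array([ 535,  188,  105,  112, 5769], dtype=int32), array([ 310,  224,  115,   76, 3834], dtype=int32), array([366, 284,  32,  16, 355], dtype=int32)]
```

Request:
{"api": "jog_arm", "payload": {
  "targets": [
    [0, -4.7, 4.4, -0.7, 0, 0, 1],
    [0, -4.7, 4.4, -0.7, 0, 0, 1],
    [2, -4.7, 4.4, -0.7, 0, 0, 1],
    [4.2, -4.7, 4.4, -0.7, 0, 0, 1],
    [4.2, -4.7, 4.4, -0.7, 0, 0, 1]
  ]
}}

```text
t: 30.72
tool_pos: [0.4701, -0.2507, 0.1024]
orientation: [0.701, 1.461, -0.711]
force: [0.5, 0.1, -0.9]
opening: 0.0116
```

```bash
python3 over.py w31
```

```text
[ 0.4701 -0.2507  0.1024] 0.011613283592493568 (array([-0.26,  0.63, -0.16]), array([-0.28, -0.24,  0.48]))
expect floor [320.4345 235.3553] foot edge [array([320., 166.]), array([387., 233.]), array([254., 235.])]
foot bbox (x0,y0,w,h) [array([  476,   135,   164,   165, 12098], dtype=int32), array([ 259,  166,  128,   54, 3160], dtype=int32), array([ 292,  227,   59,   41, 1398], dtype=int32), array([310, 282,  26,  18, 369], dtype=int32)]
```

Request:
{"api": "jog_arm", "payload": {
  "targets": [
    [-0.2, 0.6, -0.2, 0, 0, 0, 1],
    [-0.2, 0.6, -0.2, 0, 0, 0, 1],
    [-0.2, 0.6, -0.2, 0, 0, 0, 0.7],
    [-0.2, 0.6, -0.2, 0, 0, 0, 0.7],
    [-0.2, 0.6, -0.2, 0, 0, 0, 0.7]
  ]
}}

```text
t: 31.4
tool_pos: [0.4746, -0.2462, 0.1062]
orientation: [0.701, 1.458, -0.711]
force: [0.8, -0.4, 0.6]
opening: 0.0277
```

Request:
{"api": "jog_arm", "payload": {
  "targets": [
    [-3, 0, 0, 0, 0, 0, 0.7],
    [-5, 0, 0, 0, 0, 0, 0.7]
  ]
}}

```text
t: 31.65
tool_pos: [0.475, -0.2462, 0.1573]
orientation: [0.701, 1.457, -0.711]
force: [-0.6, 0.1, 0.1]
opening: 0.0276
```

```bash
python3 after.py .5605 .1383 w32
```

```text
[ 0.475  -0.2462  0.1573] (array([  0.53,  30.5 , -24.93]), array([-0.29, -0.05,  0.42]))
```

View pics/w32z.png

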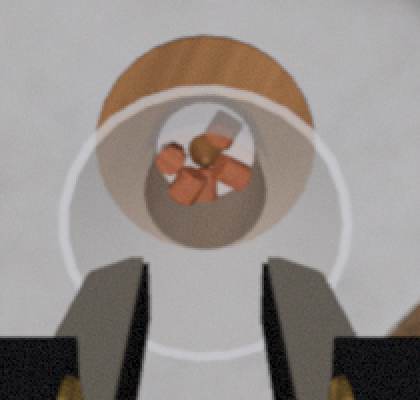

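Five in. Sixth.

Request:
{"api": "jog_arm", "payload": {
  "targets": [
    [0.5, 30.5, -25, -0.3, 0, 0, 0.75],
    [0.5, 30.5, -25, -0.3, 0, 0, 0.75],
    [0.5, 30.5, -25, -0.3, 0, 0, 0.75],
    [0.5, 30.5, -25, -0.3, 0, 0, 0.75],
    [0.5, 30.5, -25, -0.3, 0, 0, 0.75]
  ]
}}

```text
t: 32.33
tool_pos: [0.5436, 0.0608, 0.1531]
orientation: [0.696, 1.454, -0.707]
force: [0.6, -0.0, 0.9]
opening: 0.0232
```

```bash
python3 -c "
from h import *
print(pose()[0],togo([.5605,.1383,.052],down(-51.5)))"
```

```text
[0.5436 0.0608 0.1531] (array([10.06,  6.21, -5.05]), array([-0.  ,  0.18,  0.34]))
```

Request:
{"api": "jog_arm", "payload": {
  "targets": [
    [0, 6.2, -5, 0, 0, 0, 0.75],
    [4, 6.2, -5, 0, 0, 0, 0.75],
    [10, 6.2, -5, 0, 0, 0, 0.75],
    [10, 6.2, -5, 0, 0, 0, 0.75],
    [10, 6.2, -5, 0, 0, 0, 0.75]
  ]
}}

```text
t: 32.95
tool_pos: [0.5615, 0.1376, 0.0541]
orientation: [0.697, 1.453, -0.707]
force: [1.1, -0.3, 0.2]
opening: 0.0232
```

```bash
python3 look.py w33
```

```text
[0.5626 0.1378 0.0554] 0.02327556138249438
[319.8148 275.6157] 432 [0.5616 0.1393 0.029 ] r 0.03710233503728044 togo (array([ 3.24,  0.03, -0.2 ]), array([-0.04,  0.29,  0.15]))
```

View pics/w33.png

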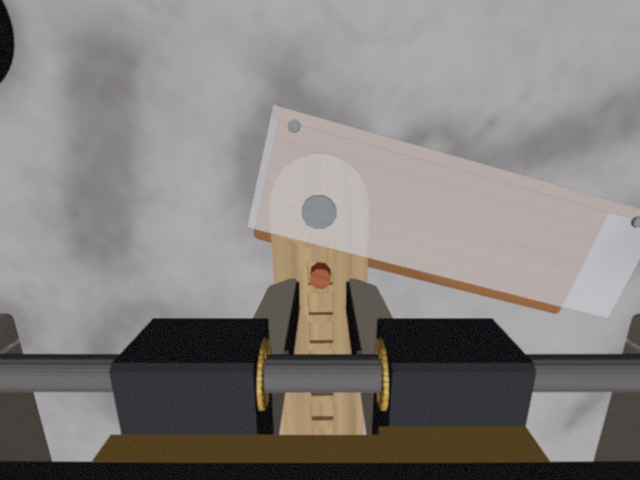

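Request:
{"api": "jog_arm", "payload": {
  "targets": [
    [1.5, -0.1, -0.2, 0, 0, 0, 0.75],
    [3.2, -0.2, -0.2, 0, 0, 0, 0.75],
    [3.2, -0.2, -0.2, 0, 0, 0, 0.75]
  ]
}}

```text
t: 33.38
tool_pos: [0.5593, 0.1377, 0.0223]
orientation: [0.698, 1.452, -0.706]
force: [0.6, 0.0, 0.4]
opening: 0.023
```

Request:
{"api": "jog_arm", "payload": {
  "targets": [
    [0, 0, 0, 0, 0, 0, 1],
    [0, 0, 0, 0, 0, 0, 1],
    [0, 0, 0, 0, 0, 0, 1]
  ]
}}

```text
t: 33.75
tool_pos: [0.5592, 0.1377, 0.0223]
orientation: [0.698, 1.452, -0.706]
force: [0.3, 0.6, -0.4]
opening: 0.0117
```

Request:
{"api": "jog_arm", "payload": {
  "targets": [
    [0, 0, 0, 0, 0, 0, 1],
    [-3, 0, 0, 0, 0, 0, 1],
    [-8, 0, 0, 0, 0, 0, 1],
    [-12, 0, 0, 0, 0, 0, 1],
    [-12.7, 0, 0, 0, 0, 0, 1]
  ]
}}

```text
t: 34.38
tool_pos: [0.5616, 0.1388, 0.1535]
orientation: [0.7, 1.446, -0.703]
force: [0.7, -0.4, -0.5]
opening: 0.0113
```

```bash
python3 jar.py j6|cut -c1-300; python3 look.py w34;python3 -c "
from h import *
print(togo([.474,-.2455,.150],down(-51.5)))"
```

```text
[(array([552., 237.]), np.int32(35745)), (array([442.,  67.]), np.int32(296)), (array([270., 252.]), np.int32(498)), (array([418., 327.]), np.int32(691)), (array([438., 336.]), np.int32(227)), (array([615., 434.]), np.int32(168)), (array([221., 461.]), np.int32(967)), (array([616., 456.]), np.int32(
[(array([617.,  80.]), np.int32(888)), (array([628., 102.]), np.int32(205)), (array([322., 213.]), np.int32(901)), (array([547., 274.]), np.int32(304)), (array([152., 323.]), np.int32(1810)), (array([585., 338.]), np.int32(202)), (array([634., 343.]), np.int32(231)), (array([501., 435.]), np.int32(1
[0.5598 0.1385 0.1502] 0.011453553964542727
[0.5589 0.1384 0.1486] 0.01131330419507721
[322.0475 296.2009] 632 [0.5157 0.1027 0.029 ] r 0.09583131025270997 togo (array([12.58, -5.55,  0.06]), array([-0.05,  0.23,  0.25]))
(array([  0.09, -30.52,  24.79]), array([-0.05,  0.23,  0.25]))
```

View pics/w34.png

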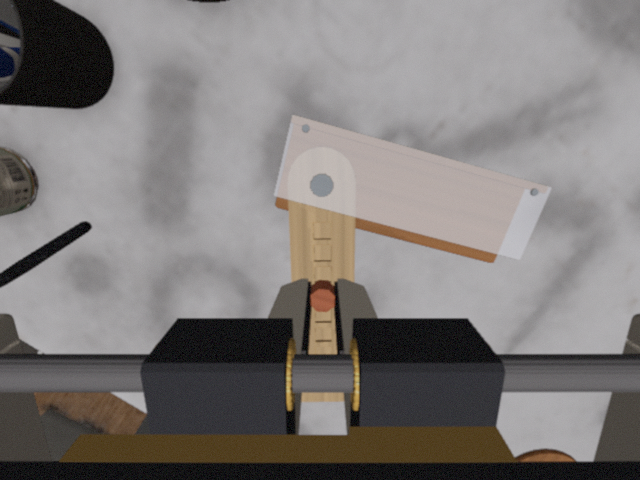

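Last bead held at (322,296), all visible pockets empty.

Request:
{"api": "jog_arm", "payload": {
  "targets": [
    [0, -30.5, 24.8, 0, 0, 0, 1],
    [0, -30.5, 24.8, 0, 0, 0, 1],
    [0, -30.5, 24.8, 0, 0, 0, 1],
    [0, -30.5, 24.8, 0, 0, 0, 1],
    [0, -30.5, 24.8, 0, 0, 0, 1]
  ]
}}

```text
t: 35.15
tool_pos: [0.4896, -0.168, 0.1482]
orientation: [0.698, 1.456, -0.707]
force: [0.1, -0.1, 0.5]
opening: 0.0115
```

```bash
python3 over.py w35
```

```text
[ 0.4896 -0.168   0.1482] 0.011510634908273965 (array([ 4.36, -6.02,  5.1 ]), array([-0.05,  0.05,  0.34]))
expect floor [377.6546 292.104 ] foot edge [array([379., 238.]), array([431., 290.]), array([323., 291.])]
foot bbox (x0,y0,w,h) [array([ 94,  32,  23, 107, 393], dtype=int32), array([ 546,  208,   94,   92, 4170], dtype=int32), array([ 309,  237,  122,   63, 3554], dtype=int32)]
```

Request:
{"api": "jog_arm", "payload": {
  "targets": [
    [0, -6, 5.1, 0, 0, 0, 1],
    [0, -6, 5.1, 0, 0, 0, 1],
    [1, -6, 5.1, 0, 0, 0, 1],
    [4.2, -6, 5.1, 0, 0, 0, 1],
    [4.2, -6, 5.1, 0, 0, 0, 1]
  ]
}}

```text
t: 35.83
tool_pos: [0.4694, -0.2496, 0.1026]
orientation: [0.699, 1.463, -0.712]
force: [-0.6, 0.2, -0.2]
opening: 0.0115
```

```bash
python3 over.py w36
```

```text
[ 0.4694 -0.2496  0.1026] 0.011468382996697795 (array([-0.25,  0.61, -0.04]), array([-0.23, -0.26,  0.67]))
expect floor [322.1026 235.0591] foot edge [array([321., 166.]), array([389., 233.]), array([256., 234.])]
foot bbox (x0,y0,w,h) [array([  477,   136,   163,   164, 11838], dtype=int32), array([ 260,  166,  128,   53, 3237], dtype=int32), array([ 294,  227,   58,   42, 1429], dtype=int32), array([309, 280,  27,  20, 442], dtype=int32)]
```

Request:
{"api": "jog_arm", "payload": {
  "targets": [
    [-0.2, 0.6, -0.1, 0, 0, 0, 1],
    [-0.2, 0.6, -0.1, 0, 0, 0, 1],
    [-0.2, 0.6, -0.1, 0, 0, 0, 0.7],
    [-0.2, 0.6, -0.1, 0, 0, 0, 0.7],
    [-0.2, 0.6, -0.1, 0, 0, 0, 0.7]
  ]
}}

```text
t: 36.5
tool_pos: [0.4747, -0.2461, 0.1068]
orientation: [0.698, 1.459, -0.713]
force: [-0.9, 0.2, 0.4]
opening: 0.0279
```

Request:
{"api": "jog_arm", "payload": {
  "targets": [
    [-3, 0, 0, 0, 0, 0, 0.7],
    [-5, 0, 0, 0, 0, 0, 0.7]
  ]
}}

```text
t: 36.75
tool_pos: [0.4755, -0.2461, 0.1582]
orientation: [0.698, 1.458, -0.713]
force: [-0.2, 0.9, 1.0]
opening: 0.0281
```

```bash
python3 after.py .44 .08 w37; python3 jar.py j7|cut -c1-400; python3 -c "
import cv2
a=cv2.imread('pics/j7t.png');b=cv2.imread('pics/j7s.png')
cv2.imwrite('pics/j7z.png',cv2.hconcat([cv2.resize(a[285:385,385:485],None,fx=4,fy=4),cv2.resize(b[310:410,260:360],None,fx=4,fy=4)]))"
```

```text
[ 0.4755 -0.2461  0.1582] (array([  0.64,  17.41, -27.8 ]), array([-0.24, -0.01,  0.6 ]))
[(array([570., 141.]), np.int32(21713)), (array([441.,  67.]), np.int32(294)), (array([261., 256.]), np.int32(681)), (array([418., 327.]), np.int32(692)), (array([437., 335.]), np.int32(212)), (array([554., 461.]), np.int32(1029)), (array([201., 461.]), np.int32(1784)), (array([399., 460.]), np.int32(1590))]
[(array([454.,  10.]), np.int32(191)), (array([620.,  84.]), np.int32(1185)), (array([547., 274.]), np.int32(306)), (array([152., 323.]), np.int32(1836)), (array([634., 344.]), np.int32(234)), (array([584., 339.]), np.int32(161)), (array([501., 435.]), np.int32(17992)), (array([308., 364.]), np.int32(237)), (array([311., 385.]), np.int32(925)), (array([ 42., 466.]), np.int32(1727)), (array([197., 
[ 0.4762 -0.2465  0.1583] 0.028077010268664954
```

View pics/w37z.png

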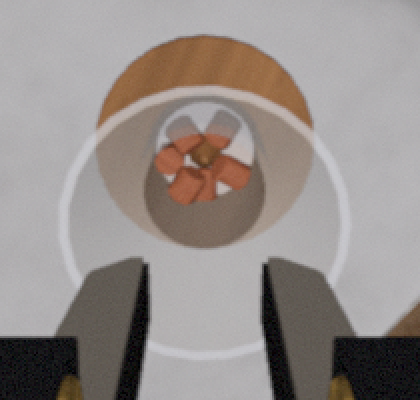

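View pics/j7z.png

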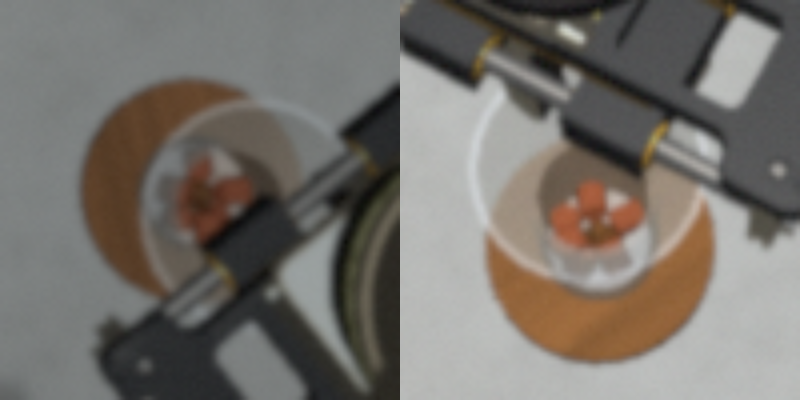

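```bash
sed -i 's/^PIN=.*/PIN=np.array([.5928,.1630]); U0=np.radians(-66.7)/' h.py
cat > arc2.py <<'E'
from h import *
print(pose()[0],robot.read_state()['force'])
for a in [1.29,1.2,1.1,1.0,.9,.8,.7,.6,.5,.4,.3,.2,.1,0.05,0]:
    d=15.5+np.degrees(a); l=.0075*abs(np.cos(np.radians(d)))+.0175*abs(np.sin(np.radians(d)))
    P=tray(.200,-.028-l,a); print(round(a,2),P,togo([*P,.011])[0])
E
python3 - <<'E'
from h import *
P=tray(.200,-.065,1.29);print(P,togo([*P,.16],down(-51.5)))
E
```

```text
[0.397  0.0863] (array([ -0.37,  14.39, -31.03]), array([-0.24,  0.1 ,  0.56]))
```

Request:
{"api": "jog_arm", "payload": {
  "targets": [
    [-0.4, 14.4, -31, 0, 0, 0, 1],
    [-0.4, 14.4, -31, 0, 0, 0, 1],
    [-0.4, 14.4, -31, 0, 0, 0, 1],
    [-0.4, 14.4, -31, 0, 0, 0, 1],
    [-0.4, 14.4, -31, 0, 0, 0, 1]
  ]
}}

```text
t: 37.52
tool_pos: [0.4025, 0.0601, 0.159]
orientation: [0.698, 1.457, -0.713]
force: [1.5, 1.0, 0.4]
opening: 0.0004
```

Request:
{"api": "jog_arm", "payload": {
  "targets": [
    [0, 0, 0, 0, 0, 0, 1],
    [0, 0, 0, 0, 0, 0, 1]
  ]
}}

```text
t: 37.78
tool_pos: [0.4021, 0.0599, 0.1581]
orientation: [0.696, 1.458, -0.713]
force: [-0.4, -0.3, 0.5]
opening: 0.0006
```

```bash
python3 - <<'E'
from h import *
P=tray(.200,-.065,1.29);print(pose()[0],togo([*P,.011],down(-51.5)))
snap('wrist','w38');snap('scene','s38')
E
```

```text
[0.4021 0.0599 0.1581] (array([14.69,  1.4 , -2.4 ]), array([-0.18,  0.06,  0.65]))
```

View pics/w38.png

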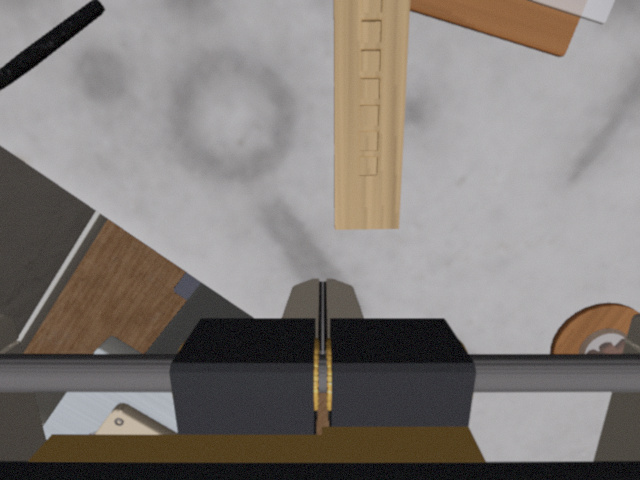

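View pics/s38.png

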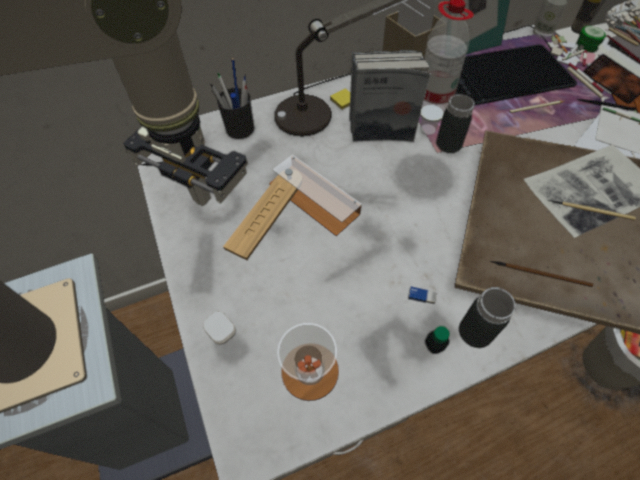

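Request:
{"api": "jog_arm", "payload": {
  "targets": [
    [0, 1.4, -2.4, 0, 0, 0, 1],
    [4, 1.4, -2.4, 0, 0, 0, 1],
    [9, 1.4, -2.4, 0, 0, 0, 1],
    [9, 1.4, -2.4, 0, 0, 0, 1],
    [9, 1.4, -2.4, 0, 0, 0, 1]
  ]
}}

```text
t: 38.5
tool_pos: [0.399, 0.0848, 0.0697]
orientation: [0.7, 1.455, -0.716]
force: [-0.4, -0.9, 0.7]
opening: 0.0002
```

```bash
python3 - <<'E'
from h import *
P=tray(.200,-.065,1.29);print(pose()[0],togo([*P,.011],down(-51.5)))
c=snap('wrist','w39')
E
```

```text
[0.399  0.0848 0.0697] (array([ 5.87, -0.01, -0.25]), array([-0.47,  0.09,  0.6 ]))
```

View pics/w39.png

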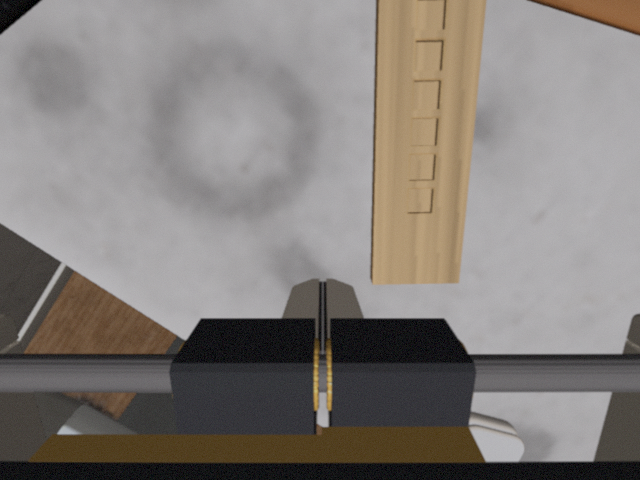

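```bash
python3 - <<'E'
from h import *
c=snap('wrist')
for q in [(373,283),(460,283)]: print(plane(c,*q,.021), togo([*plane(c,*q,.021)[:2],.011])[0])
E
```

```text
[0.409  0.0503 0.021 ] [ 5.99 -1.4   3.29]
[0.4437 0.0058 0.021 ] [ 6.01 -1.41  8.93]
```

Request:
{"api": "jog_arm", "payload": {
  "targets": [
    [3, 0, -0.2, 0, 0, 0, 1],
    [5.8, 0, -0.2, 0, 0, 0, 1],
    [5.8, 0, -0.2, 0, 0, 0, 1]
  ]
}}

```text
t: 38.98
tool_pos: [0.398, 0.0863, 0.0125]
orientation: [0.7, 1.455, -0.715]
force: [-0.2, -0.7, 0.6]
opening: 0.0002
```

```bash
python3 arc2.py
```

```text
[0.398  0.0863 0.0125] [-0.242  -0.732   0.6162]
1.29 [0.4093 0.0713] [ 0.16 -0.03  1.88]
1.2 [0.4179 0.0556] [ 0.16 -0.33  3.64]
1.1 [0.4291 0.039 ] [ 0.17 -0.47  5.64]
1.0 [0.4421 0.0234] [ 0.17 -0.41  7.67]
0.9 [0.4567 0.0091] [ 0.18 -0.14  9.69]
0.8 [ 0.4728 -0.0037] [ 0.18  0.34 11.7 ]
0.7 [ 0.4903 -0.015 ] [ 0.18  1.02 13.66]
0.6 [ 0.509  -0.0244] [ 0.17  1.92 15.56]
0.5 [ 0.5288 -0.0319] [ 0.17  3.01 17.37]
0.4 [ 0.5494 -0.0373] [ 0.16  4.3  19.06]
0.3 [ 0.5706 -0.0405] [ 0.15  5.77 20.62]
0.2 [ 0.5921 -0.0415] [ 0.13  7.4  22.03]
0.1 [ 0.6138 -0.0401] [ 0.12  9.19 23.26]
0.05 [ 0.6246 -0.0386] [ 0.11 10.14 23.8 ]
0 [ 0.6353 -0.0365] [ 0.1  11.11 24.29]
```

Request:
{"api": "jog_arm", "payload": {
  "targets": [
    [0.2, 0, 1.9, 0, 0, 0, 1],
    [0.2, -0.3, 3.6, 0, 0, 0, 1],
    [0.2, -0.5, 5.6, 0, 0, 0, 1],
    [0.2, -0.4, 7.7, 0, 0, 0, 1],
    [0.2, -0.1, 9.7, 0, 0, 0, 1]
  ]
}}

```text
t: 39.6
tool_pos: [0.4588, 0.0082, 0.012]
orientation: [0.701, 1.453, -0.715]
force: [-0.7, 2.3, 1.7]
opening: 0.0006
```

```bash
python3 arc2.py; python3 -c "
from h import *
snap('wrist','w40')"
```

```text
[0.4588 0.0082 0.012 ] [-0.7276  2.2679  1.7071]
1.29 [0.4093 0.0713] [ 0.07 -0.01 -8.02]
1.2 [0.4179 0.0556] [ 0.08 -0.3  -6.26]
1.1 [0.4291 0.039 ] [ 0.09 -0.44 -4.26]
1.0 [0.4421 0.0234] [ 0.09 -0.37 -2.23]
0.9 [0.4567 0.0091] [ 0.1  -0.11 -0.21]
0.8 [ 0.4728 -0.0037] [0.1  0.37 1.8 ]
0.7 [ 0.4903 -0.015 ] [0.1  1.06 3.76]
0.6 [ 0.509  -0.0244] [0.1  1.95 5.66]
0.5 [ 0.5288 -0.0319] [0.1  3.05 7.47]
0.4 [ 0.5494 -0.0373] [0.1  4.34 9.16]
0.3 [ 0.5706 -0.0405] [ 0.09  5.81 10.72]
0.2 [ 0.5921 -0.0415] [ 0.08  7.45 12.13]
0.1 [ 0.6138 -0.0401] [ 0.07  9.23 13.36]
0.05 [ 0.6246 -0.0386] [ 0.07 10.18 13.9 ]
0 [ 0.6353 -0.0365] [ 0.06 11.15 14.39]
```

View pics/w40.png

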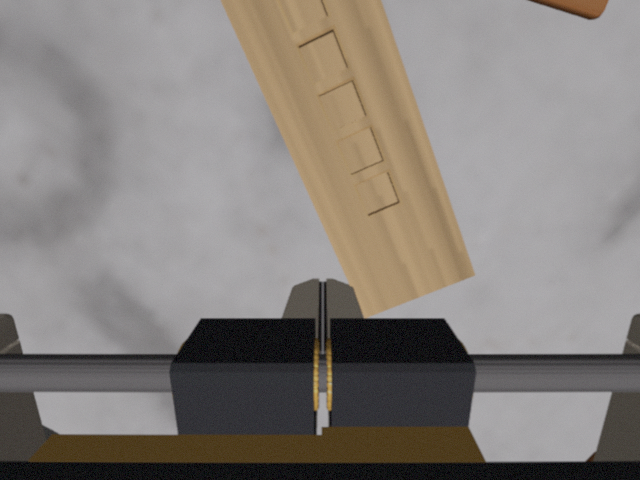

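The tray moves with the finger; its free end is at (365,316)-(473,273).

Request:
{"api": "jog_arm", "payload": {
  "targets": [
    [0.1, 0.4, 1.8, 0, 0, 0, 1],
    [0.1, 1.1, 3.8, 0, 0, 0, 1],
    [0.1, 2, 5.7, 0, 0, 0, 1],
    [0.1, 3.1, 7.5, 0, 0, 0, 1],
    [0.1, 4.3, 9.2, 0, 0, 0, 1]
  ]
}}

```text
t: 40.28
tool_pos: [0.5517, -0.0398, 0.0119]
orientation: [0.701, 1.451, -0.716]
force: [-1.1, 0.4, 1.0]
opening: 0.0006
```

```bash
python3 arc2.py|grep -vE '^(1|0.[5-9])'
```

```text
[ 0.5517 -0.0398  0.0119] [-1.0585  0.4205  1.0226]
0.4 [ 0.5494 -0.0373] [ 0.09 -0.02 -0.34]
0.3 [ 0.5706 -0.0405] [0.08 1.45 1.22]
0.2 [ 0.5921 -0.0415] [0.08 3.09 2.62]
0.1 [ 0.6138 -0.0401] [0.07 4.88 3.85]
0.05 [ 0.6246 -0.0386] [0.07 5.82 4.39]
0 [ 0.6353 -0.0365] [0.06 6.8  4.88]
```

Request:
{"api": "jog_arm", "payload": {
  "targets": [
    [0, 1.5, 1.2, 0, 0, 0, 1],
    [0, 3.1, 2.6, 0, 0, 0, 1],
    [0, 4.9, 3.9, 0, 0, 0, 1],
    [0, 5.8, 4.4, 0, 0, 0, 1],
    [0, 6.4, 4.7, 0, 0, 0, 1]
  ]
}}

```text
t: 40.9
tool_pos: [0.6313, -0.0377, 0.0117]
orientation: [0.701, 1.451, -0.716]
force: [-1.4, -0.2, 1.0]
opening: 0.0003
```

```bash
python3 arc2.py|grep -vE '^(1|0.[3-9])';python3 -c "
from h import *
snap('wrist','w41')"
```

```text
[ 0.6313 -0.0377  0.0117] [-1.4297 -0.164   0.9731]
0.2 [ 0.5921 -0.0415] [ 0.09 -3.32 -2.11]
0.1 [ 0.6138 -0.0401] [ 0.08 -1.53 -0.88]
0.05 [ 0.6246 -0.0386] [ 0.08 -0.59 -0.34]
0 [ 0.6353 -0.0365] [0.07 0.39 0.15]
```

View pics/w41.png

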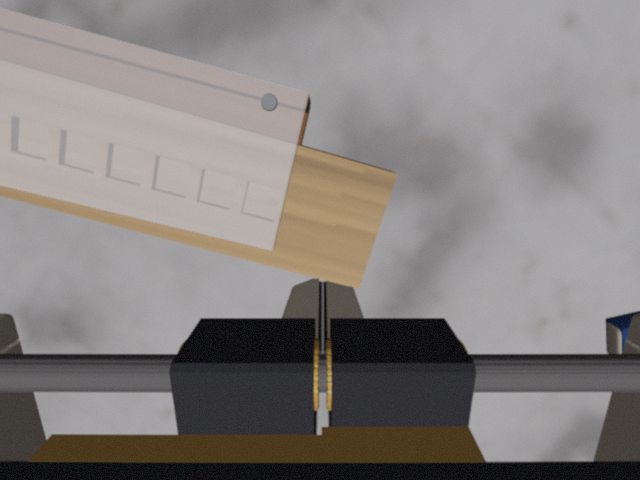

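Request:
{"api": "jog_arm", "payload": {
  "targets": [
    [0, 0.3, 0.1, 0, 0, 0, 1],
    [0, 0.6, 0.2, 0, 0, 0, 1]
  ]
}}

```text
t: 41.2
tool_pos: [0.6364, -0.0358, 0.0115]
orientation: [0.7, 1.452, -0.717]
force: [-9.6, -5.4, 5.6]
opening: 0.0006
```

Request:
{"api": "jog_arm", "payload": {
  "targets": [
    [0, 0.3, 0.1, 0, 0, 0, 1],
    [0, 0.3, 0.1, 0, 0, 0, 1]
  ]
}}

```text
t: 41.45
tool_pos: [0.6366, -0.0358, 0.0113]
orientation: [0.698, 1.457, -0.721]
force: [-12.7, -4.8, 10.5]
opening: -0.0001
```

Request:
{"api": "jog_arm", "payload": {
  "targets": [
    [0, -1, -0.3, 0, 0, 0, 1],
    [0, -2.5, -0.3, 0, 0, 0, 1],
    [-5, -3, -0.3, 0, 0, 0, 1],
    [-11, -4, 0, 0, 0, 0, 1],
    [-16, -8, 0, 0, 0, 0, 1]
  ]
}}

```text
t: 42.08
tool_pos: [0.5765, -0.0828, 0.174]
orientation: [0.697, 1.455, -0.719]
force: [-0.4, -1.2, 0.5]
opening: 0.0005
```

Request:
{"api": "jog_arm", "payload": {
  "targets": [
    [-2, -10, -10, 0, 0, 0, 1],
    [-2, -10, -10, 0, 0, 0, 1],
    [-2, -10, -10, 0, 0, 0, 1],
    [-2, -10, -10, 0, 0, 0, 1]
  ]
}}

```text
t: 42.58
tool_pos: [0.4356, -0.0656, 0.1954]
orientation: [0.698, 1.452, -0.718]
force: [0.5, 0.3, 1.2]
opening: 0.0001
```

```bash
python3 - <<'E'
from h import *
print(robot.read_state()['force'],pose()[0])
a=snap('top','t50')['frame'];b=snap('scene','s50')['frame'];snap('wrist','w50')
A=cv2.resize(a[190:300,160:330],(400,260));B=cv2.resize(a[285:385,385:485],(260,260))
C=cv2.resize(b[145:250,260:380],(400,340));D=cv2.resize(b[310:410,260:360],(340,340))
im=np.zeros((600,740,3),np.uint8);im[:260,:400]=A;im[:260,400:660]=B;im[260:,:400]=C;im[260:,400:]=D
cv2.imwrite('pics/f50.png',im[:,:,::-1])
E
```

```text
[0.5183 0.3433 1.1889] [ 0.4356 -0.0656  0.1954]
```

View pics/f50.png

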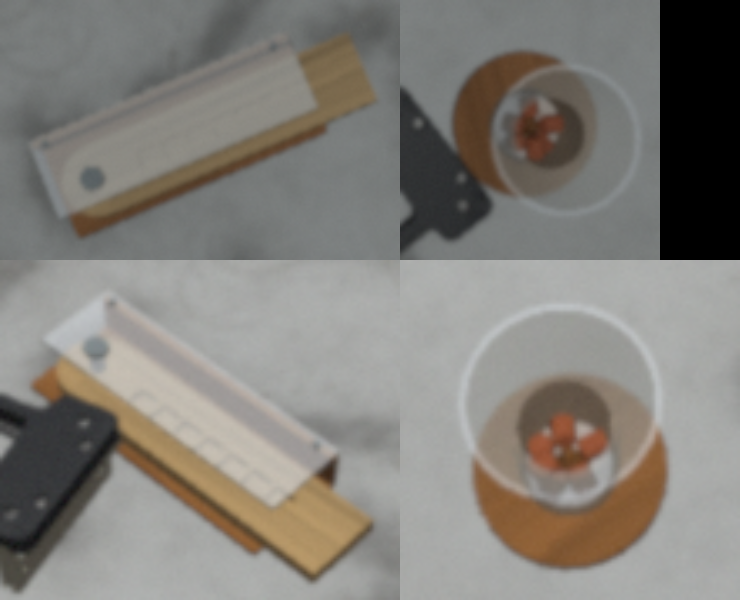

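View pics/s50.png

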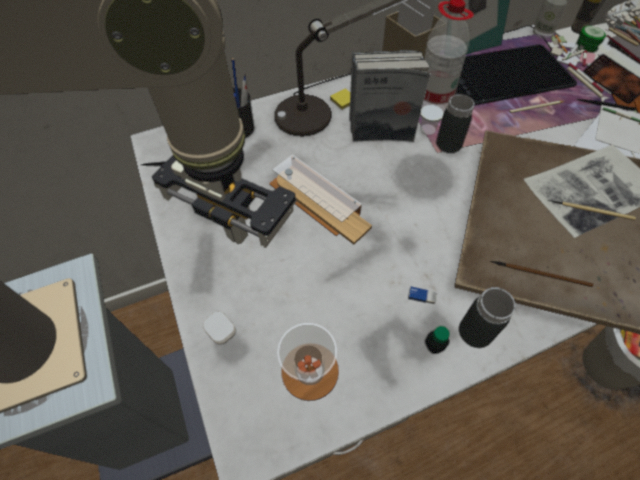

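```bash
python3 - <<'E'
import cv2,numpy as np
a=cv2.imread('pics/top0.png').astype(int)[195:240,285:330];b=cv2.imread('pics/t50.png').astype(int)[195:240,285:330]
print(abs(a-b).mean(),abs(a-b).max())
from h import *
print(robot.read_state()['dq'])
print(ticket.close_job())
E
```

```text
3.868641975308642 22
[ 0.0022  0.0214 -0.0103 -0.0009  0.0037  0.0023]
the job is handed in; nothing more can be done
None
```

The job is done and handed in at about 43 s of the 200 s. I swung the tray out to about 1.29 rad, moved all six beads one at a time into the funnel jar, and pushed the tray home until it pressed on its stop at about 13 N.

My last checks before handing in:
- **Beads:** the top and scene cameras show the beads in a ring on the floor of the jar's well. Every pocket I could see in the tray was empty.
- **Tray:** its free end looks the same as in the starting picture, with only small pixel differences. I didn't measure its angle again after the last push.
- **Jar:** it stands upright where it started, with no sign of having been knocked. No bead slipped from the gripper.
- **Arm:** it is clear of everything and nearly still.

One disagreement: bead positions from the wrist camera came out 2–5 mm closer to the pin than the pocket distances given. I used the wrist camera for the grasps and moved my pin estimate by about 2 mm for the push home.

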